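# Uncap the depositor manifold and hang up the cap puller

### The job

The batter depositor's nozzle manifold is here for washing and some of its nozzles are still closed by tight push-on caps. With the cap puller, hook under each cap, pull it straight up off its nozzle and put it in the baking tray (a cap still sitting on its nozzle must not be touched with the hand itself); when every cap is in the tray, hang the puller by its T-handle on the two-pronged hook stand. Do not push the other things on the bench about.

Things in the scene. Friction and masses are not known exactly. Their poses are not given: they have to be found in the camera images.
- puller_bar (a point): Cap puller, 0.3 kg, standing upright on its forked foot at the start. This point is the centre of its black T-handle bar, 113 mm above its underside. The bar is 120 mm long along y, 18 mm wide along x, 16 mm tall; grip it across x, from above. A 16 mm stem goes down from its middle to a C-frame open to +x, with the fork straight below the bar. z up, x to the fork's open end.
- puller_frame (a point): Puller's C-frame: the top of its arm, on the stem's axis, 43 mm below puller_bar. The arm is 10 mm thick, 24 mm wide, reaching 12 mm to +x and 48 mm back to -x, where an 8 mm thick, 24 mm wide upright (front face 40 mm behind the axis) goes down to the fork. Free height between arm and tines 54 mm. Axes as puller_bar.
- puller_fork (a point): Middle of the puller's fork, level with the top of its tines, 107 mm straight below puller_bar. Two flat tines, 6 mm thick and 9 mm wide, along x, with a slot 40 mm wide between (58 mm over both). The slot's closed end is 22 mm behind this point, the tips 37 mm ahead; the last 4 mm of each tine has a lip 4 mm high on top. Axes as puller_bar.
- cap0_mid (a point): Push-on cap on nozzle 0 (None if absent), 76 g: white disc head 54 mm across, 6 mm thick, on a hollow steel sleeve 30 mm across (33 over corners), 32 mm long, open below; 38 mm tall. This point: on its axis, 19 mm above the sleeve's end, 13 mm below the disc's underside; z up its axis. An O-ring holds it with 12 to 17 N until it has risen 11 mm; after 24 mm it is clear of the nozzle.
- cap1_mid (a point): Push-on cap on nozzle 1 (None if absent), 76 g: white disc head 54 mm across, 6 mm thick, on a hollow steel sleeve 30 mm across (33 over corners), 32 mm long, open below; 38 mm tall. This point: on its axis, 19 mm above the sleeve's end, 13 mm below the disc's underside; z up its axis. An O-ring holds it with 12 to 17 N until it has risen 11 mm; after 24 mm it is clear of the nozzle.
- cap2_mid (a point): Push-on cap on nozzle 2 (None if absent), 76 g: white disc head 54 mm across, 6 mm thick, on a hollow steel sleeve 30 mm across (33 over corners), 32 mm long, open below; 38 mm tall. This point: on its axis, 19 mm above the sleeve's end, 13 mm below the disc's underside; z up its axis. An O-ring holds it with 12 to 17 N until it has risen 11 mm; after 24 mm it is clear of the nozzle.
- cap3_mid (a point): Push-on cap on nozzle 3 (None if absent), 76 g: white disc head 54 mm across, 6 mm thick, on a hollow steel sleeve 30 mm across (33 over corners), 32 mm long, open below; 38 mm tall. This point: on its axis, 19 mm above the sleeve's end, 13 mm below the disc's underside; z up its axis. An O-ring holds it with 12 to 17 N until it has risen 11 mm; after 24 mm it is clear of the nozzle.
- cap4_mid (a point): Push-on cap on nozzle 4 (None if absent), 76 g: white disc head 54 mm across, 6 mm thick, on a hollow steel sleeve 30 mm across (33 over corners), 32 mm long, open below; 38 mm tall. This point: on its axis, 19 mm above the sleeve's end, 13 mm below the disc's underside; z up its axis. An O-ring holds it with 12 to 17 N until it has risen 11 mm; after 24 mm it is clear of the nozzle.
- nozzle0 (a point): Nozzle 0 of the fixed manifold: a steel tube 60 mm thick, 320 mm long, on two feet, five nozzles 64 mm apart along its y; x crosses the tube, away from the robot. This point, 98 mm above the bench, is on the nozzle's axis on top of its collar (32 mm across, 8 mm above the tube), where the cap's sleeve ends; the 21 mm stub above is 24 mm tall.
- nozzle1 (a point): Nozzle 1 of the fixed manifold: a steel tube 60 mm thick, 320 mm long, on two feet, five nozzles 64 mm apart along its y; x crosses the tube, away from the robot. This point, 98 mm above the bench, is on the nozzle's axis on top of its collar (32 mm across, 8 mm above the tube), where the cap's sleeve ends; the 21 mm stub above is 24 mm tall.
- nozzle2 (a point): Nozzle 2 of the fixed manifold: a steel tube 60 mm thick, 320 mm long, on two feet, five nozzles 64 mm apart along its y; x crosses the tube, away from the robot. This point, 98 mm above the bench, is on the nozzle's axis on top of its collar (32 mm across, 8 mm above the tube), where the cap's sleeve ends; the 21 mm stub above is 24 mm tall.
- nozzle3 (a point): Nozzle 3 of the fixed manifold: a steel tube 60 mm thick, 320 mm long, on two feet, five nozzles 64 mm apart along its y; x crosses the tube, away from the robot. This point, 98 mm above the bench, is on the nozzle's axis on top of its collar (32 mm across, 8 mm above the tube), where the cap's sleeve ends; the 21 mm stub above is 24 mm tall.
- nozzle4 (a point): Nozzle 4 of the fixed manifold: a steel tube 60 mm thick, 320 mm long, on two feet, five nozzles 64 mm apart along its y; x crosses the tube, away from the robot. This point, 98 mm above the bench, is on the nozzle's axis on top of its collar (32 mm across, 8 mm above the tube), where the cap's sleeve ends; the 21 mm stub above is 24 mm tall.
- tray_in (a point): Shallow steel baking tray, loose on the bench, 0.7 kg, 300 mm along its x by 200 mm along its y, 16 mm tall, with a rolled rim 6 mm thick and a floor 2 mm thick. This point is the centre of its inner floor, z up.
- hook_seat (a point): Fixed stand with two level round prongs, 8 mm thick, 64 mm apart (centres), 200 mm above the bench. This point: midway, level with their tops, where the bar rests across both, stem between. x along the prongs, away from the robot. Towards -x they end 40 mm away in tips bent up 14 mm; at +x 67 mm is a cross-bar, top 8 mm above this point, and at 72 to 94 mm a 40 mm wide column, top 15 mm above it.
- loaf0: Small foil loaf tin with a loaf, 105 x 58 x 40 mm; leave alone.
- loaf1: Small foil loaf tin with a loaf, 105 x 58 x 40 mm; leave alone.
- loaf2: Small foil loaf tin with a loaf, 105 x 58 x 40 mm; leave alone.
- gasket: Rubber gasket ring, 64 mm across, 7 mm thick, lying flat; leave alone.
- scraper: Dough scraper lying flat, 75 x 120 mm; leave alone.
- brush: Pastry brush lying flat; leave alone.
- spray: Clear bottle, 70 mm across, 170 mm tall; leave alone.
Things that resemble listed ones, but are neither listed nor needed, are in the scene too. Leave any pink look-alike of the part that bears puller_bar alone.

How it is judged (in metres and radians):
On the way, in this order (a step that is already met when the one before it is completed fails the run):
1. a first cap has been lifted clear of its nozzle on the puller, not by the hand (((z of cap0_mid in the frame of nozzle0 above 0.045 m and contact force between puller and cap0 above 0.1 N and contact force between the fingers and cap0 below 0.1 N) or (z of cap1_mid in the frame of nozzle1 above 0.045 m and contact force between puller and cap1 above 0.1 N and contact force between the fingers and cap1 below 0.1 N) or (z of cap2_mid in the frame of nozzle2 above 0.045 m and contact force between puller and cap2 above 0.1 N and contact force between the fingers and cap2 below 0.1 N) or (z of cap3_mid in the frame of nozzle3 above 0.045 m and contact force between puller and cap3 above 0.1 N and contact force between the fingers and cap3 below 0.1 N) or (z of cap4_mid in the frame of nozzle4 above 0.045 m and contact force between puller and cap4 above 0.1 N and contact force between the fingers and cap4 below 0.1 N))), for 0.1 s.
2. every cap is in the baking tray, clear of the puller (x of cap0_mid in the frame of tray_in between -0.144 and 0.144 m and y of cap0_mid in the frame of tray_in between -0.094 and 0.094 m and z of cap0_mid in the frame of tray_in between 0 and 0.07 m and contact force between puller and cap0 below 0.05 N and linear speed of each of cap0, cap1, cap2, cap3, cap4 below 0.05 m/s and x of cap1_mid in the frame of tray_in between -0.144 and 0.144 m and y of cap1_mid in the frame of tray_in between -0.094 and 0.094 m and z of cap1_mid in the frame of tray_in between 0 and 0.07 m and contact force between puller and cap1 below 0.05 N and x of cap2_mid in the frame of tray_in between -0.144 and 0.144 m and y of cap2_mid in the frame of tray_in between -0.094 and 0.094 m and z of cap2_mid in the frame of tray_in between 0 and 0.07 m and contact force between puller and cap2 below 0.05 N and x of cap3_mid in the frame of tray_in between -0.144 and 0.144 m and y of cap3_mid in the frame of tray_in between -0.094 and 0.094 m and z of cap3_mid in the frame of tray_in between 0 and 0.07 m and contact force between puller and cap3 below 0.05 N and x of cap4_mid in the frame of tray_in between -0.144 and 0.144 m and y of cap4_mid in the frame of tray_in between -0.094 and 0.094 m and z of cap4_mid in the frame of tray_in between 0 and 0.07 m and contact force between puller and cap4 below 0.05 N), for 0.2 s.
3. the puller hangs by its T-handle on the two prongs (x of puller_bar in the frame of hook_seat between -0.03 and 0.055 m and y of puller_bar in the frame of hook_seat between -0.03 and 0.03 m and z of puller_bar in the frame of hook_seat between 0 and 0.02 m and angle between puller_bar's own z axis and vertical below 0.35 rad and contact force between puller and hook above 0.5 N), for 0.2 s.
At the end, for the whole second after the job is handed in: Every cap lies at rest in the tray (its middle within the walls, up to 70 mm above the floor), and the puller hangs still, upright within 20 degrees, its bar on the two prongs and the stem between (bar centre within 30 mm sideways, -30 to 55 mm along, 0 to 20 mm above hook_seat) (all of step 3 and x of cap0_mid in the frame of tray_in between -0.144 and 0.144 m and y of cap0_mid in the frame of tray_in between -0.094 and 0.094 m and z of cap0_mid in the frame of tray_in between 0 and 0.07 m and x of cap1_mid in the frame of tray_in between -0.144 and 0.144 m and y of cap1_mid in the frame of tray_in between -0.094 and 0.094 m and z of cap1_mid in the frame of tray_in between 0 and 0.07 m and x of cap2_mid in the frame of tray_in between -0.144 and 0.144 m and y of cap2_mid in the frame of tray_in between -0.094 and 0.094 m and z of cap2_mid in the frame of tray_in between 0 and 0.07 m and x of cap3_mid in the frame of tray_in between -0.144 and 0.144 m and y of cap3_mid in the frame of tray_in between -0.094 and 0.094 m and z of cap3_mid in the frame of tray_in between 0 and 0.07 m and x of cap4_mid in the frame of tray_in between -0.144 and 0.144 m and y of cap4_mid in the frame of tray_in between -0.094 and 0.094 m and z of cap4_mid in the frame of tray_in between 0 and 0.07 m and linear speed of each of cap0, cap1, cap2, cap3, cap4, puller below 0.03 m/s); the robot touches nothing.
It fails at once if the hand or arm touches a cap that is still on its nozzle (more than 1 N) ((distance between cap0_mid and nozzle0 below 0.029 m and contact force between any of the fingers, the arm and cap0 above 1 N) or (distance between cap1_mid and nozzle1 below 0.029 m and contact force between any of the fingers, the arm and cap1 above 1 N) or (distance between cap2_mid and nozzle2 below 0.029 m and contact force between any of the fingers, the arm and cap2 above 1 N) or (distance between cap3_mid and nozzle3 below 0.029 m and contact force between any of the fingers, the arm and cap3 above 1 N) or (distance between cap4_mid and nozzle4 below 0.029 m and contact force between any of the fingers, the arm and cap4 above 1 N)).
It fails at once if another thing on the bench is pushed more than 50 mm from its place (distance of any of loaf0, loaf1, loaf2, gasket, scraper, brush, spray from where it was at the start of the episode above 0.05 m).
Of cap0, cap1, cap2, cap3, cap4 only 3 to 5 are there at a start; the rules pass over those that are not, and their reading is None.
At some moment in a run one of tray may be knocked a few centimetres aside while the robot is not near it.
It also fails if it takes over 210 s, if anything falls off the work surface, if the arm or the gripper's body presses on something with over 40 N, if the wrist force passes 120 N, or if a joint passes its speed limit or range.

### The arm

A 7-joint arm with a two-finger parallel gripper is mounted at the origin on the work surface. World frame = base frame: x ahead of the robot, y to its left, z up, the work surface at z = 0. Lengths are in m, angles in degrees, forces in N, time in s.
With the tool pointing down it reaches from about 0.4 to 0.925 m from the base axis. Payload 5.6 kg.
Tool frame: the origin (TCP) lies midway between the tips of the shut fingers; the grasp point (between the pads) lies arm.pinch_z behind it (arm.pinch_z is the distance from the TCP to the grasp point, in m); z points along the fingers, y is the line along which they close (so a half turn about z gives the same grasp; the last joint's range is limited). The gripper opens to 85 mm and grips with 20 to 120 N. Pads are 22 mm wide; open, the fingers measure 114 mm over their backs; the gripper's body (76 mm by 85 mm) begins 54 mm behind the grasp point. The pads swing forward as they close: fully open they stand 13 mm farther back than shut.
Start: joints at [-2.464, 26.786, -0.665, 91.828, 0.344, 61.387, -3.226], TCP at [0.65, -0, 0.231] pointing down, gripper open.
Joint ranges: [-144.91, 144.91], [-17.63, 115.5], [-89.93, 88.59], [15.96, 139.68], [-74.01, 254.01], [8.47, 105.57], [-167.45, 167.45]. Speed limits (degrees/s): [147.25, 147.25, 180, 180, 180, 180, 180].

### API

Orientations are given as a 3x3 rotation matrix whose columns are the frame's x, y, z axes.
In Python, from plant import observe, viewer, ticket, arm gives the robot as it stands.
- The arm moves only by the tool move_arm, never from a script. Its argument "plan" is a list that holds one entry, the list of rows, each a list of 7 numbers: the shift along the tool's x, y, z each as a share of 120 mm, from -1 to 1, then the turn, a rotation vector about the tool's x, y, z each as a share of pi rad, from -1 to 1, then the opening, from -1 (shut) to 1 (fully open). A call has exactly 8 rows; each row is the pose to reach, as a shift and turn from the pose commanded when the call began, along the tool's axes at that moment, turning the shorter way round; what a row does not reach only later rows make up. A row lasts 1/8 s, in which the tool goes at most 62.5 mm and 10.7 degrees, less where a joint would pass 70% of its speed; a pose out of reach is approached as far as the arm can. A call with a number of a shift or a turn outside -1 to 1 is refused whole. A call with a gripper value outside its range is refused whole. The fingers move at their own pace and stop on an object; "squeeze" is the grip in N (left out, the last holds). Time passes only in rows, so rows that repeat a pose let the fingers close, or fill a call up. It gives the time, the measured TCP pose, the force, the opening and the grip force at its end, in the units of the state.
- observe(): the state, without advancing time (a new reading comes with each control period).
- viewer.snapshot(name): name is "scene" or "side" or "wrist"; returns the picture (480x640x3 uint8, red, green, blue); there is no depth.
- viewer.get_calibration(name): a dict with "fx", "fy", "cx", "cy" (pixels), "R" (3x3) and "t" (3): a world point X has camera coordinates R X + t. Camera axes: x right, y down, z forward; pixel columns grow to the right and rows downward; lengths in m; the calibration is good to about 2 mm. A picture is of the moment at which its call begins: read the wrist's pose just before it. get_calibration takes no time and is no camera call; for the wrist camera it gives the pose at the moment of the call.
- ticket.finish_job(): hands the job in; it is judged then, once.
The state is a dict: "t": time; "joint_pos": joint angles; "joint_velocities": joint speeds; "joint_torque": joint torques, N m; "eef_pos": TCP position; "eef_rot": TCP orientation; "force": force on the tool from outside, world axes, zero at the start; "ft_torque": the same for the moment, N m; "opening": opening from 0.0 (shut) to 1.0 (fully open); "grip_force": force on a finger pad.
Only numpy, scipy, OpenCV 4.12 (cv2) and the standard library are available. Lean on these libraries where they do the work, as an engineer would, in place of code of your own. Each camera call takes 0.05 s, during which the arm holds its last target. There are 200 camera calls.

## Working session

There is one attempt and no reset: what is moved stays moved. The work goes in short steps, Python scripts to look and compute and a tool call to move; the robot and the scene stay as the last step left them, time stands still between calls to the robot, and variables do not carry over. Pictures are saved under pics/ and viewed, at most 14 in all, crops included, and the job is handed in when it is done.

Besides the shell and the picture viewer there is one more tool, called after "Call:" as name(argument=value, ...) on one line, values as JSON. move_arm: Moves the arm, as the interface text tells. Its arguments: {"type":"object","properties":{"plan":{"type":"array"},"squeeze":{"type":"number"}},"required":["plan"]}

```bash
ls; mkdir -p pics
python3 - <<'E'
from plant import observe, viewer, ticket, arm
import cv2, numpy as np
for n in ["scene","side","wrist"]:
    c=viewer.get_calibration(n); im=viewer.snapshot(n)
    cv2.imwrite(f"pics/{n}0.png",im[:,:,::-1])
    print(n,c)
print(observe()); print(arm.pinch_z)
E
```

```text
pics
scene {'fx': 607.0461863241557, 'fy': 607.0461863241557, 'cx': 315.57893313314503, 'cy': 242.35674877627594, 'R': array([[-0.80675777,  0.59084241,  0.00686608],
       [ 0.39145324,  0.54313661, -0.74281019],
       [-0.44261299, -0.59658015, -0.66946686]]), 't': array([ 0.42509888, -0.06293195,  1.80767686])}
side {'fx': 445.92294424680506, 'fy': 445.92294424680506, 'cx': 320.4225800623582, 'cy': 238.5034097432513, 'R': array([[-0.98038531, -0.196628  , -0.0134935 ],
       [-0.07896523,  0.45460263, -0.88718709],
       [ 0.18058   , -0.86871968, -0.46121252]]), 't': array([0.47549274, 0.19985454, 1.03108638])}
wrist {'fx': 419.2325425877384, 'fy': 419.2325425877384, 'cx': 319.0206296125034, 'cy': 239.85133708206843, 'R': array([[ 9.99997676e-01, -1.08687906e-03, -1.86181876e-03],
       [-4.64641530e-04, -9.51975275e-01,  3.06174559e-01],
       [-2.10518014e-03, -3.06172983e-01, -9.51973567e-01]]), 't': array([-0.64859814, -0.03743856,  0.37984856])}
{'t': 0.15, 'joint_pos': array([-2.46130096, 26.82746301, -0.66537496, 91.86678827,  0.34175033,
       61.38539822, -3.22630977]), 'joint_velocities': array([-0.08036857, -0.11049491, -0.0371864 , -0.11603739, -0.05321685,
        0.01774813, -0.0817991 ]), 'joint_torque': array([ 7.85188859e-04, -5.32791960e+01,  2.14623066e-02, -2.51555961e+01,
        1.13295941e-02,  5.56105006e-03, -3.78186076e-05]), 'eef_pos': array([ 6.49592584e-01, -7.26354954e-05,  2.30537093e-01]), 'eef_rot': array([[ 1.25008399e-04,  9.99999076e-01, -1.35381885e-03],
       [ 9.99999990e-01, -1.25099881e-04, -6.74883089e-05],
       [-6.76576091e-05, -1.35381040e-03, -9.99999081e-01]]), 'force': array([ 0.03349187,  0.17548376, -0.19241317]), 'ft_torque': array([-0.03218574,  0.01490064,  0.01021195]), 'grip_force': 0.0, 'opening': 0.9996930521309397}
0.0187
```

View pics/scene0.png

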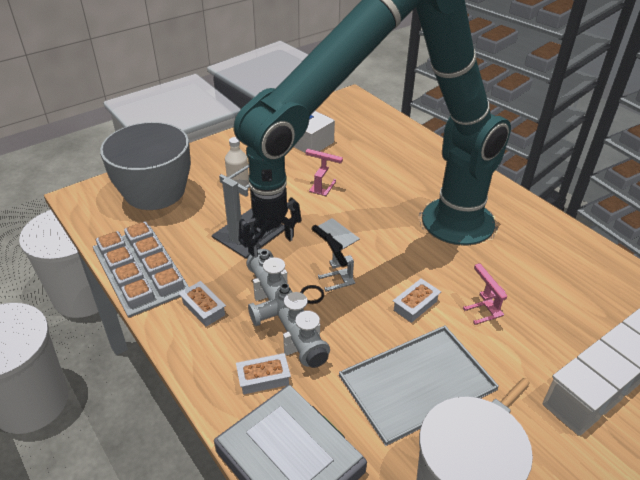

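View pics/side0.png

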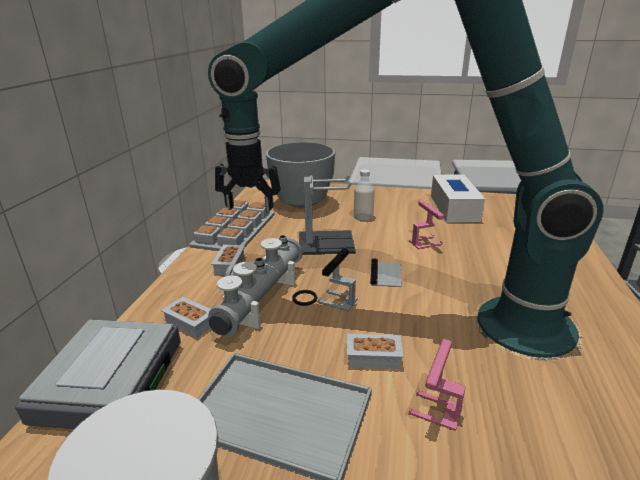

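The scene picture shows the black-barred puller at about (329,245), pink look-alikes at (322,157) and (490,280), three white caps at (275,270), (295,300) and (307,325), the tray at (418,383), and the hook stand at (235,200). The side picture puts the puller at (335,262) and the tray at (285,410). One close crop next, to check the choice.

Run:
```python
import cv2, numpy as np
a=cv2.imread("pics/scene0.png")[160:370,215:365]; b=cv2.imread("pics/side0.png")[165:345,200:400]
a=cv2.resize(a,(428,600),interpolation=cv2.INTER_CUBIC)
b=cv2.resize(b,(372,335),interpolation=cv2.INTER_CUBIC)
w=cv2.imread("pics/wrist0.png"); w=cv2.resize(w,(353,265))
c=np.zeros((600,800,3),np.uint8); c[:,:428]=a; c[:335,428:]=b; c[335:,428:781]=w
cv2.imwrite("pics/crop1.png",c)
```

```text
(no output)
```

View pics/crop1.png

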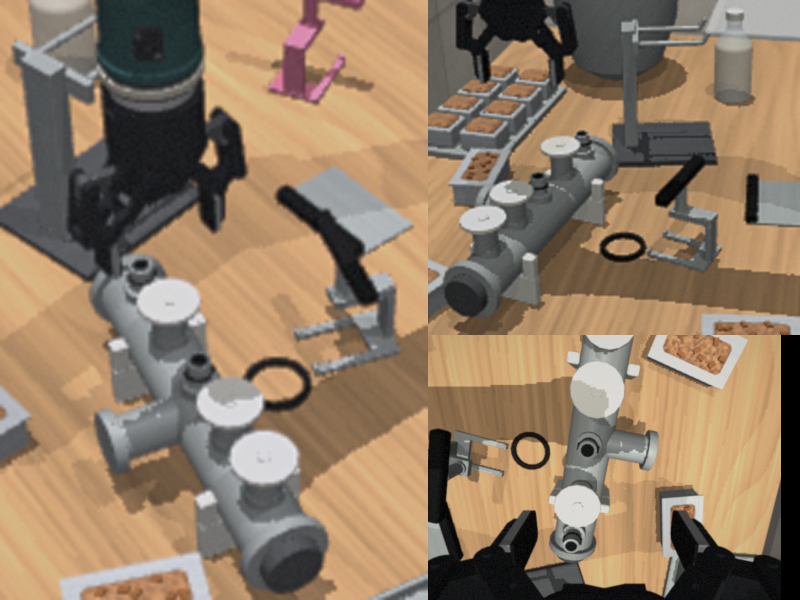

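The crop shows the grey puller with the black T-bar: C-frame upright and tines pointing to the manifold. The three caps sit at manifold positions 2, 4 and 5 counted from the hook end, and the hook stand is behind the gripper. The pink ones are ruled out. Next I measure.

```bash
cat > h.py <<'E'
import cv2, numpy as np
from plant import observe, viewer
def cam(n):
    c=viewer.get_calibration(n); return np.array([[c['fx'],0,c['cx']],[0,c['fy'],c['cy']],[0,0,1]]),np.array(c['R']),np.array(c['t'])
def ray(C,p):
    K,R,t=C; d=R.T@np.linalg.inv(K)@[p[0],p[1],1]; return -R.T@t,d/np.linalg.norm(d)
def plane(C,p,z):
    o,d=ray(C,p); return o+d*(z-o[2])/d[2]
def tri(*CP):
    A=np.zeros((3,3));b=np.zeros(3)
    for C,p in CP:
        o,d=ray(C,p);M=np.eye(3)-np.outer(d,d);A+=M;b+=M@o
    return np.linalg.solve(A,b)
def proj(C,X):
    K,R,t=C; q=K@(R@np.array(X)+t); return q[:2]/q[2]
def blobs(mask,amin=30):
    n,l,s,c=cv2.connectedComponentsWithStats(mask.astype(np.uint8)); 
    return [(c[i].round(1),s[i],(l==i)) for i in range(1,n) if s[i][4]>=amin]
def hsv(im): return cv2.cvtColor(im,cv2.COLOR_BGR2HSV)
E
python3 - <<'E'
from h import *
ims={n:cv2.imread(f"pics/{n}0.png") for n in ["scene","side","wrist"]}
np.set_printoptions(precision=4,suppress=True)
roi={"scene":(225,240,350,350),"side":(200,225,360,320),"wrist":(200,0,400,400)}
for n,im in ims.items():
    C=cam(n);h=hsv(im);x0,y0,x1,y1=roi[n]
    r=np.zeros(im.shape[:2],bool);r[y0:y1,x0:x1]=1
    for c,s,m in blobs((h[...,1]<30)&(h[...,2]>205)&r):
        hull=cv2.convexHull(np.argwhere(m)[:,::-1].astype(np.float32))
        e=cv2.fitEllipse(hull) if len(hull)>4 else None
        print(n,"white",c,s[:5],e and np.round(e[0],1),plane(C,e[0] if e else c,.136))
for n,(x0,y0,x1,y1) in {"scene":(308,220,352,270),"side":(318,244,356,282)}.items():
    im=ims[n];C=cam(n);r=np.zeros(im.shape[:2],bool);r[y0:y1,x0:x1]=1
    for c,s,m in blobs((im.max(2)<60)&r):
        q=cv2.minAreaRect(np.argwhere(m)[:,::-1].astype(np.float32)); print(n,"dark",c,s,q,plane(C,q[0],.113)); 
        v=cv2.boxPoints(q); print([plane(C,p,.113) for p in v])
# tray corners
for n,pts in {"scene":[(342,378),(445,331),(496,383),(388,438)],"side":[(236,358),(370,402),(345,479),(186,418)]}.items():
    print(n,[plane(cam(n),p,.016) for p in pts])
E
```

```text
scene white [273.7 264.5] [263 258  22  15 239] [273.7 264.6] [ 0.6201 -0.0461  0.136 ]
scene white [294.9 303. ] [284 296  23  13 165] [295.3 300.4] [0.6447 0.0808 0.136 ]
scene white [307.1 319.6] [296 311  23  18 313] [307.  319.6] [0.6562 0.1431 0.136 ]
side white [275.8 243. ] [268 239  13   9  40] [272.1 243. ] [ 0.615  -0.0427  0.136 ]
side white [240.4 269.1] [234 263  18  10  78] [243.5 267.6] [0.6445 0.0831 0.136 ]
side white [228.9 281.9] [218 276  23  13 178] [229.  281.8] [0.655  0.1447 0.136 ]
wrist white [329.2   9.6] [ 288    0   83   25 1449] [328.9 -19.1] [0.654  0.1382 0.136 ]
wrist white [263.2  39.9] [253  30  21  21 361] [263.  40.] [0.6203 0.1117 0.136 ]
wrist white [317.5  85.2] [ 262   48   93  100 4319] [306.7  98.6] [0.6425 0.0832 0.136 ]
wrist white [372.6  63. ] [362  53  22  21 339] [372.5  62.7] [0.6769 0.1009 0.136 ]
wrist white [270.9 309.9] [ 219  273  109   75 5019] [272.7 309.7] [ 0.62   -0.0418  0.136 ]
scene dark [331.6 244.7] [312 225  36  41 365] ((331.74957275390625, 243.61062622070312), (50.90220642089844, 12.760100364685059), 51.54629135131836) [ 0.4442 -0.0438  0.113 ]
[array([ 0.4507, -0.1262,  0.113 ]), array([ 0.4097, -0.137 ,  0.113 ]), array([0.4381, 0.0339, 0.113 ]), array([0.4759, 0.0416, 0.113 ])]
side dark [334.7 258.5] [318 244  37  32 380] ((334.91571044921875, 260.6499328613281), (36.55168914794922, 30.288938522338867), 4.899093151092529) [ 0.4522 -0.0225  0.113 ]
[array([0.486, 0.046, 0.113]), array([ 0.5098, -0.0992,  0.113 ]), array([ 0.4146, -0.0986,  0.113 ]), array([0.4018, 0.0445, 0.113 ])]
scene [array([0.6329, 0.2454, 0.016 ]), array([0.346 , 0.2847, 0.016 ]), array([0.361 , 0.4591, 0.016 ]), array([0.6475, 0.419 , 0.016 ])]
side [array([0.6145, 0.2428, 0.016 ]), array([0.3306, 0.3074, 0.016 ]), array([0.3532, 0.4644, 0.016 ]), array([0.6468, 0.4035, 0.016 ])]
```

Call:
move_arm(plan=[[[0, -0.2, -0.1, 0, 0, 0, 1], [0, -0.4, -0.2, 0, 0, 0, 1], [0, -0.6, -0.3, 0, 0, 0, 1], [0, -0.8, -0.3, 0, 0, 0, 1], [0, -1, -0.3, 0, 0, 0, 1], [0, -1, -0.3, 0, 0, 0, 1], [0, -1, -0.3, 0, 0, 0, 1], [0, -1, -0.3, 0, 0, 0, 1]]])

```text
t: 1.15
eef_pos: [0.5307, -0.0, 0.2671]
eef_rot: [[0.0, 1.0, 0.0], [1.0, -0.0, -0.0], [-0.0, 0.0, -1.0]]
force: [0.2, 0.5, -0.2]
opening: 0.995
grip_force: 0.0
```

Call:
move_arm(plan=[[[-0.2, -0.2, 0, 0, 0, 0, 1], [-0.4, -0.4, 0, 0, 0, 0, 1], [-0.6, -0.65, 0, 0, 0, 0, 1], [-0.8, -0.65, 0, 0, 0, 0, 1], [-0.8, -0.65, 0, 0, 0, 0, 1], [-0.8, -0.65, 0, 0, 0, 0, 1], [-0.8, -0.65, 0, 0, 0, 0, 1], [-0.8, -0.65, 0, 0, 0, 0, 1]]])

```text
t: 2.15
eef_pos: [0.4522, -0.0953, 0.2672]
eef_rot: [[-0.001, 1.0, -0.0], [1.0, 0.001, 0.0], [0.0, -0.0, -1.0]]
force: [-0.0, 0.2, 0.3]
opening: 0.999
grip_force: 0.0
```

Run:
```python
from h import *
ims=[]
for n in ["wrist","scene","side"]:
    im=viewer.snapshot(n)[:,:,::-1]; cv2.imwrite(f"pics/{n}1.png",im); ims.append(im.copy())
    print(n,cam(n)[1:]) if n=="wrist" else 0
print(observe()['eef_pos'],observe()['eef_rot'])
c=np.zeros((600,800,3),np.uint8); c[:360,:480]=cv2.resize(ims[0],(480,360))
c[:360,480:]=cv2.resize(ims[1][130:290,205:347],(320,360)); c[360:,:400]=cv2.resize(ims[2][160:316,210:470],(400,240))
cv2.imwrite("pics/c2.png",c)
```

```text
wrist (array([[ 9.99999913e-01, -3.42728297e-05, -4.16151337e-04],
       [ 9.47178391e-05, -9.52028245e-01,  3.06010149e-01],
       [-4.06675661e-04, -3.06010162e-01, -9.52028159e-01]]), array([-0.45157312, -0.13982208,  0.38449283]))
[ 0.45206221 -0.09569007  0.26723433] [[-5.86287735e-04  9.99999824e-01 -8.94692301e-05]
 [ 9.99999828e-01  5.86289323e-04  1.77267771e-05]
 [ 1.77792288e-05 -8.94588217e-05 -9.99999996e-01]]
```

View pics/c2.png

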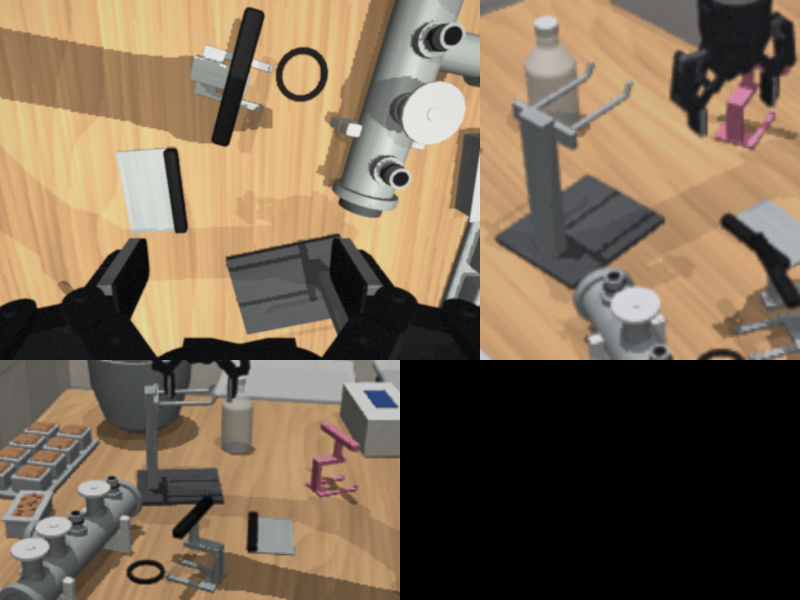

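The wrist picture shows the puller bar from (253,12) to (222,142) in the half-scale crop, the tines pointing right towards the gasket at (302,73), the scraper at (152,190), and the hook base at (290,285). The hook prongs in the scene crop have tips at (592,68) and (628,87).

Run:
```python
from h import *
np.set_printoptions(precision=4,suppress=True)
im=cv2.imread("pics/wrist1.png");C=cam("wrist")
r=np.zeros(im.shape[:2],bool);r[5:205,270:370]=1
for c,s,m in blobs((im.max(2)<50)&r,300):
    q=cv2.minAreaRect(np.argwhere(m)[:,::-1].astype(np.float32));v=cv2.boxPoints(q)
    P=np.array([plane(C,p,.121) for p in v]); print(c,s,q); print(P,P.mean(0),np.linalg.norm(P-np.roll(P,1,0),axis=1))
    e=P[np.argsort(P[:,1])]; d=e[2:].mean(0)-e[:2].mean(0); print("bar yaw",np.degrees(np.arctan2(-d[0],d[1])))
# hook: scene crop scale 320/142, 360/160 ; side crop 400/260,240/156
S,D=cam("scene"),cam("side")
sc=lambda p:(205+p[0]*142/320-480*142/320,130+p[1]*160/360)
sd=lambda p:(210+p[0]*.65,160+(p[1]-360)*.65)
for a in [(592,68),(628,87),(521,104),(571,139)]: print("scene z.2",sc(a),plane(S,sc(a),.204))
for a in [(212,402),(216,390),(158,402),(160,388)]: print("side z.2",sd(a),plane(D,sd(a),.204))
```

```text
[316.5 101.3] [ 283   11   68  183 4513] ((315.78460693359375, 102.12307739257812), (25.785505294799805, 185.93630981445312), 15.255118370056152)
[[ 0.4237 -0.0707  0.121 ]
 [ 0.457   0.0403  0.121 ]
 [ 0.4723  0.0365  0.121 ]
 [ 0.4409 -0.0755  0.121 ]] [ 0.4485 -0.0174  0.121 ] [0.0179 0.1159 0.0158 0.1164]
bar yaw -16.168497170204304
scene z.2 (254.7, 160.22222222222223) [ 0.4714 -0.3632  0.204 ]
scene z.2 (270.675, 168.66666666666666) [ 0.4576 -0.3036  0.204 ]
scene z.2 (223.19375000000002, 176.22222222222223) [ 0.5796 -0.3483  0.204 ]
scene z.2 (245.38125000000002, 191.77777777777777) [ 0.5672 -0.2551  0.204 ]
side z.2 (347.8, 187.3) [ 0.4594 -0.281   0.204 ]
side z.2 (350.4, 179.5) [ 0.461  -0.3458  0.204 ]
side z.2 (312.7, 187.3) [ 0.5577 -0.2649  0.204 ]
side z.2 (314.0, 178.2) [ 0.5699 -0.3396  0.204 ]
```

Call:
move_arm(plan=[[[0.2, 0, 0, 0, 0, 0.03, 1], [0.4, 0, 0.1, 0, 0, 0.06, 1], [0.65, -0.03, 0.3, 0, 0, 0.09, 1], [0.65, -0.03, 0.5, 0, 0, 0.09, 1], [0.65, -0.03, 0.7, 0, 0, 0.09, 1], [0.65, -0.03, 0.7, 0, 0, 0.09, 1], [0.65, -0.03, 0.7, 0, 0, 0.09, 1], [0.65, -0.03, 0.7, 0, 0, 0.09, 1]]])

```text
t: 3.3
eef_pos: [0.4492, -0.0181, 0.1843]
eef_rot: [[0.279, 0.96, 0.002], [0.96, -0.279, 0.0], [0.001, 0.002, -1.0]]
force: [-0.8, -0.6, -0.3]
opening: 1.0
grip_force: 0.0
```

Run:
```python
from h import *
np.set_printoptions(precision=4,suppress=True)
im=viewer.snapshot("wrist")[:,:,::-1].copy();C=cam("wrist"); o=observe(); print(o['eef_pos'],proj(C,[.4485,-.0174,.121]),[proj(C,[.4485+s*.0167,-.0174+s*.0576,.121]) for s in(-1,1)])
cv2.imwrite("pics/w2.png",im)
```

```text
[ 0.4491 -0.0181  0.1842] [319.1084 264.5387] [array([319.2965, 363.4357]), array([318.8859, 147.5876])]
```

View pics/w2.png

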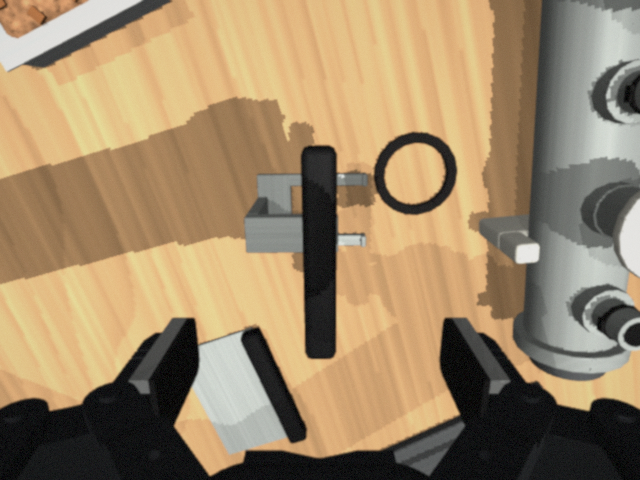

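The bar lies centred between the fingers, running from (318,147) to (320,358), which agrees with the prediction. I go down and grip.

Call:
move_arm(plan=[[[0, 0, 0.2, 0, 0, 0, 1], [0, 0, 0.4, 0, 0, 0, 1], [0, 0, 0.6, 0, 0, 0, 1], [0, 0, 0.75, 0, 0, 0, 1], [0, 0, 0.75, 0, 0, 0, 1], [0, 0, 0.75, 0, 0, 0, -1], [0, 0, 0.75, 0, 0, 0, -1], [0, 0, 0.75, 0, 0, 0, -1]]], squeeze=100)

```text
t: 4.35
eef_pos: [0.4489, -0.018, 0.094]
eef_rot: [[0.279, 0.96, 0.001], [0.96, -0.279, -0.0], [0.0, 0.001, -1.0]]
force: [0.2, 0.4, 0.2]
opening: 0.383
grip_force: 0.0
```

Call:
move_arm(plan=[[[0, 0, 0, 0, 0, 0, -1], [0, 0, 0, 0, 0, 0, -1], [0, 0, -0.1, 0, 0, 0, -1], [0, 0, -0.3, 0, 0, 0, -1], [0, 0, -0.5, 0, 0, 0, -1], [0, 0, -0.7, 0, 0, 0, -1], [0, 0, -0.9, 0, 0, 0, -1], [0, 0, -1, 0, 0, 0, -1]]])

```text
t: 5.35
eef_pos: [0.4484, -0.0179, 0.2145]
eef_rot: [[0.279, 0.96, 0.001], [0.96, -0.279, 0.0], [0.0, 0.001, -1.0]]
force: [-0.6, 0.3, -2.8]
opening: 0.189
grip_force: 98.1
```

Call:
move_arm(plan=[[[0.15, 0.05, 0, 0, 0, 0, -1], [0.3, 0.1, 0, 0, 0, 0, -1], [0.45, 0.15, 0, 0, 0, 0, -1], [0.6, 0.2, 0, 0, 0, 0, -1], [0.75, 0.25, 0, 0, 0, 0, -1], [0.85, 0.27, 0, 0, 0, 0, -1], [0.85, 0.27, 0, 0, 0, 0, -1], [0.85, 0.27, 0, 0, 0, 0, -1]]])

```text
t: 6.35
eef_pos: [0.5076, 0.0703, 0.2132]
eef_rot: [[0.28, 0.96, -0.001], [0.96, -0.28, -0.001], [-0.001, -0.0, -1.0]]
force: [0.4, -0.4, -2.4]
opening: 0.191
grip_force: 97.9
```

Call:
move_arm(plan=[[[0.15, 0.05, 0, 0, 0, 0, -1], [0.3, 0.1, 0, 0, 0, 0, -1], [0.45, 0.15, 0, 0, 0, -0.01, -1], [0.6, 0.2, 0, 0, 0, -0.02, -1], [0.75, 0.25, 0, 0, 0, -0.03, -1], [0.85, 0.27, 0, 0, 0, -0.03, -1], [0.85, 0.27, 0, 0, 0, -0.03, -1], [0.85, 0.27, 0, 0, 0, -0.03, -1]]])

```text
t: 7.35
eef_pos: [0.5673, 0.159, 0.2131]
eef_rot: [[0.188, 0.982, -0.001], [0.982, -0.188, -0.001], [-0.001, -0.0, -1.0]]
force: [0.0, -1.1, -2.4]
opening: 0.195
grip_force: 97.9
```

Run:
```python
from h import *
np.set_printoptions(precision=4,suppress=True)
o=observe();im=viewer.snapshot("wrist")[:,:,::-1].copy();C=cam("wrist"); p=np.array(o['eef_pos']);R=np.array(o['eef_rot']); print(p,R)
s=viewer.snapshot("scene")[:,:,::-1].copy();d=viewer.snapshot("side")[:,:,::-1].copy()
cv2.imwrite("pics/w3.png",im);cv2.imwrite("pics/s3.png",s);cv2.imwrite("pics/d3.png",d)
P=lambda a,b,c:p+R@np.array([a,b,c])   # tool coords: x along bar, y fork fwd
L={"tipL":P(.0245,.037,.0883-.004),"tipR":P(-.0245,.037,.0883-.004),"fork":P(0,0,.0883)}
for k,X in L.items():
    print(k,X,proj(C,X))
    for n,i in(("wrist",im),("scene",s),("side",d)): cv2.circle(i,tuple(int(round(v)) for v in proj(cam(n),X)),2,(0,0,255),1)
c=np.zeros((600,800,3),np.uint8); c[:360,:480]=cv2.resize(im,(480,360))
c[:360,480:]=cv2.resize(s[200:360,240:382],(320,360),interpolation=cv2.INTER_CUBIC); c[360:,:400]=cv2.resize(d[200:320,190:390],(400,240),interpolation=cv2.INTER_CUBIC)
cv2.imwrite("pics/c3.png",c)
```

```text
[0.5673 0.159  0.2131] [[ 0.1881  0.9821 -0.0006]
 [ 0.9821 -0.1881 -0.0008]
 [-0.0009 -0.0004 -1.    ]]
tipL [0.6082 0.1761 0.1288] [387.123  209.9687]
tipR [0.599  0.1279 0.1288] [383.0951 290.9865]
fork [0.5672 0.159  0.1248] [320.2412 249.5225]
```

View pics/c3.png

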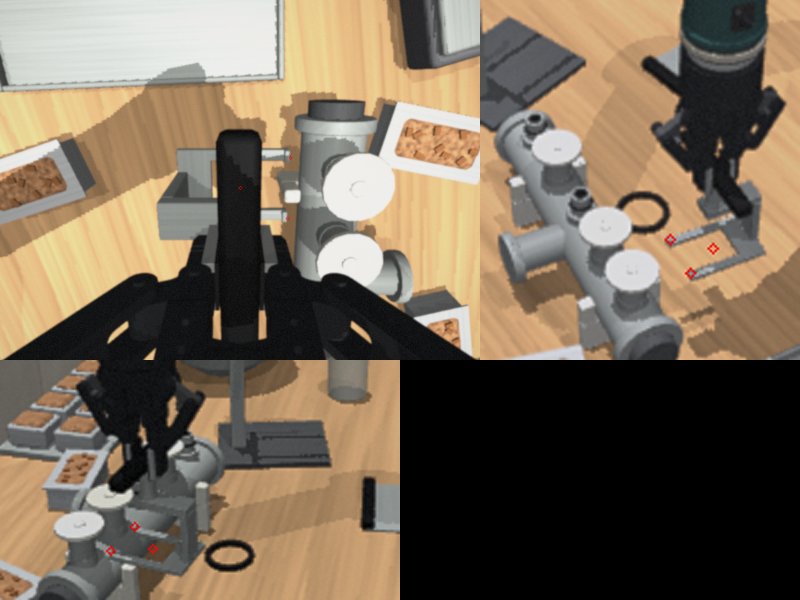

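The tips appear at wrist (384,207) and (381,287), within 4 px of the prediction, so the puller sits as expected in the hand. The cap's disc at about (477,249) is almost in line. Next I measure the offsets.

```bash
cat > caps.py <<'E'
from h import *
np.set_printoptions(precision=4,suppress=True)
def caps(f,roi,z=.136):
    im=cv2.imread(f);C=cam("wrist");o=observe();p=np.array(o['eef_pos']);R=np.array(o['eef_rot'])
    x0,y0,x1,y1=roi;r=np.zeros(im.shape[:2],bool);r[y0:y1,x0:x1]=1;h=hsv(im)
    for c,s,m in blobs((h[...,1]<22)&(h[...,2]>190)&r,1000):
        hu=cv2.convexHull(np.argwhere(m)[:,::-1].astype(np.float32));e=cv2.fitEllipse(hu)
        X=plane(C,e[0],z); print(np.round(e[0],1),np.round(e[1],1),"world",X,"rel tool x,y",(R.T@(X-p))[:2])
E
python3 - <<'E'
from caps import *
caps("pics/w3.png",(400,180,560,400))
E
```

```text
[495.6 236.4] [ 92.5 144.9] world [0.6636 0.1522 0.136 ] rel tool x,y [0.0114 0.0957]
[476.7 354.5] [ 81.  111.4] world [0.6479 0.0794 0.136 ] rel tool x,y [-0.063  0.094]
```

Run:
```python
from caps import *
im=cv2.imread("pics/w3.png");C=cam("wrist");o=observe();p=np.array(o['eef_pos']);R=np.array(o['eef_rot'])
g=cv2.GaussianBlur(cv2.cvtColor(im,cv2.COLOR_BGR2GRAY),(5,5),1)
for c in cv2.HoughCircles(g,cv2.HOUGH_GRADIENT,1,60,param1=120,param2=25,minRadius=38,maxRadius=56)[0]:
    if c[0]>400 and 150<c[1]<420:
        X=plane(C,c[:2],.136);print(c,X,R.T@(X-p))
caps("pics/w3.png",(420,190,530,310))
```

```text
[478.5 243.5  47.7] [0.6542 0.1498 0.136 ] [0.0073 0.0869 0.0774]
[483.7 242. ] [ 86.7 119.7] world [0.657  0.1501 0.136 ] rel tool x,y [0.0082 0.0896]
```

Run:
```python
from caps import *
im=cv2.imread("pics/w3.png")
c=im[130:400,360:640]; c=cv2.resize(c,None,fx=2,fy=2,interpolation=cv2.INTER_CUBIC)
m=hsv(im);m=((m[...,1]<22)&(m[...,2]>190)).astype(np.uint8)*255
d=cv2.cvtColor(cv2.resize(m[130:400,360:640],(210,202)),cv2.COLOR_GRAY2BGR)
o=np.zeros((540,780,3),np.uint8);o[:540,:560]=c;o[:202,565:775]=d;cv2.imwrite("pics/c4.png",o)
```

```text
(no output)
```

View pics/c4.png

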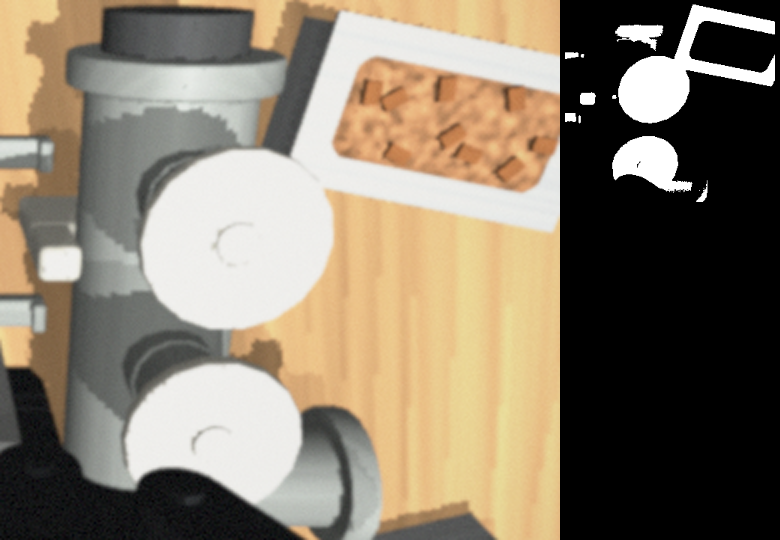

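The disc spans x 141–333 and y 148–329 in the crop, so its centre is about px (478.6,249.5). That puts the cap 87 mm ahead of the fork and about 2 mm to +x of the tool after correcting for the puller's place in the hand. I lower 10 mm and slide in.

Call:
move_arm(plan=[[[0.017, 0, 0.04, 0, 0, 0, -1], [0.017, 0, 0.08, 0, 0, 0, -1], [0.017, 0.1, 0.08, 0, 0, 0, -1], [0.017, 0.25, 0.08, 0, 0, 0, -1], [0.017, 0.4, 0.08, 0, 0, 0, -1], [0.017, 0.55, 0.08, 0, 0, 0, -1], [0.017, 0.68, 0.08, 0, 0, 0, -1], [0.017, 0.73, 0.08, 0, 0, 0, -1]]])

```text
t: 8.5
eef_pos: [0.6553, 0.1445, 0.2033]
eef_rot: [[0.189, 0.982, 0.0], [0.982, -0.189, -0.0], [-0.0, 0.0, -1.0]]
force: [0.1, -0.1, -2.8]
opening: 0.194
grip_force: 98.0
```

Run:
```python
from h import *
o=observe();print(o['eef_pos'],o['force'])
a=viewer.snapshot("scene")[:,:,::-1].copy();b=viewer.snapshot("side")[:,:,::-1].copy();w=viewer.snapshot("wrist")[:,:,::-1].copy()
c=np.zeros((600,800,3),np.uint8); c[:360,:480]=cv2.resize(w,(480,360))
c[:360,480:]=cv2.resize(a[220:380,240:382],(320,360),interpolation=cv2.INTER_CUBIC); c[360:,:400]=cv2.resize(b[220:340,190:390],(400,240),interpolation=cv2.INTER_CUBIC)
cv2.imwrite("pics/c5.png",c)
```

```text
[0.65529833 0.14446122 0.20330319] [ 0.10878515 -0.11445139 -2.8331952 ]
```

View pics/c5.png

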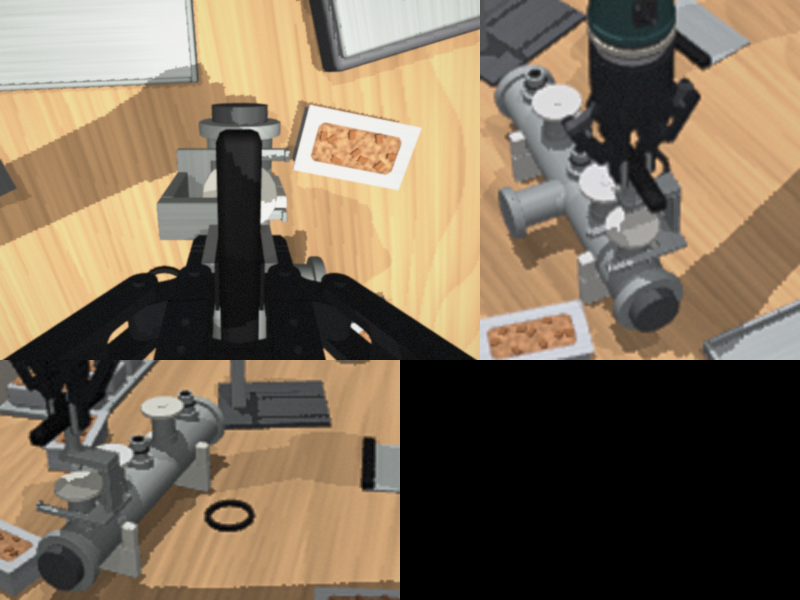

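The fork surrounds the cap with no contact force, and the disc is seen inside the frame at scene (632,225). I lift slowly.

Call:
move_arm(plan=[[[0, 0, -0.06, 0, 0, 0, -1], [0, 0, -0.12, 0, 0, 0, -1], [0, 0, -0.18, 0, 0, 0, -1], [0, 0, -0.24, 0, 0, 0, -1], [0, 0, -0.34, 0, 0, 0, -1], [0, 0, -0.46, 0, 0, 0, -1], [0, 0, -0.6, 0, 0, 0, -1], [0, 0, -0.75, 0, 0, 0, -1]]], squeeze=110)

```text
t: 9.65
eef_pos: [0.6543, 0.1454, 0.2959]
eef_rot: [[0.187, 0.982, 0.002], [0.982, -0.187, 0.0], [0.001, 0.002, -1.0]]
force: [0.6, -0.4, -3.3]
opening: 0.19
grip_force: 109.6
```

Run:
```python
from h import *
np.set_printoptions(precision=4,suppress=True)
o=observe();print(o['eef_pos'],o['force'])
for n in ("scene","side","wrist"):
    im=viewer.snapshot(n)[:,:,::-1].copy();cv2.imwrite(f"pics/{n}5.png",im)
# tray contour: grey low-sat mask
for n,(x0,y0,x1,y1) in {"scene":(330,320,520,450),"side":(170,345,390,479)}.items():
    im=cv2.imread(f"pics/{n}5.png");h=hsv(im);r=np.zeros(im.shape[:2],bool);r[y0:y1,x0:x1]=1
    b=max(blobs((h[...,1]<60)&(im.max(2)>60)&r,500),key=lambda b:b[1][4])
    cn,_=cv2.findContours(b[2].astype(np.uint8),0,2);hu=cv2.convexHull(max(cn,key=len))
    q=cv2.approxPolyDP(hu,8,True)[:,0]; print(n,b[1],q.tolist());
    for p in q: print(plane(cam(n),p,.016))
```

```text
[0.6543 0.1454 0.2959] [ 0.6304 -0.3592 -3.3075]
scene [  339   325   181   125 14359] [[339, 371], [444, 325], [498, 385], [519, 423], [519, 449], [385, 445]]
[0.6266 0.2264 0.016 ]
[0.3344 0.2697 0.016 ]
[0.3615 0.4653 0.016 ]
[0.3991 0.5561 0.016 ]
[0.4465 0.5956 0.016 ]
[0.663  0.4273 0.016 ]
side [  170   353   202   126 18276] [[170, 390], [233, 353], [371, 389], [342, 478], [170, 478]]
[0.7069 0.3485 0.016 ]
[0.6261 0.2297 0.016 ]
[0.3318 0.2758 0.016 ]
[0.358  0.4637 0.016 ]
[0.619  0.5135 0.016 ]
```

Run:
```python
from h import *
a=cv2.imread("pics/scene5.png");b=cv2.imread("pics/side5.png")
c=np.zeros((480,800,3),np.uint8); c[:,:400]=cv2.resize(a[170:458,250:490],(400,480)); c[:,400:]=cv2.resize(b[190:478,170:410],(400,480)); cv2.imwrite("pics/c6.png",c)
```

```text
(no output)
```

View pics/c6.png

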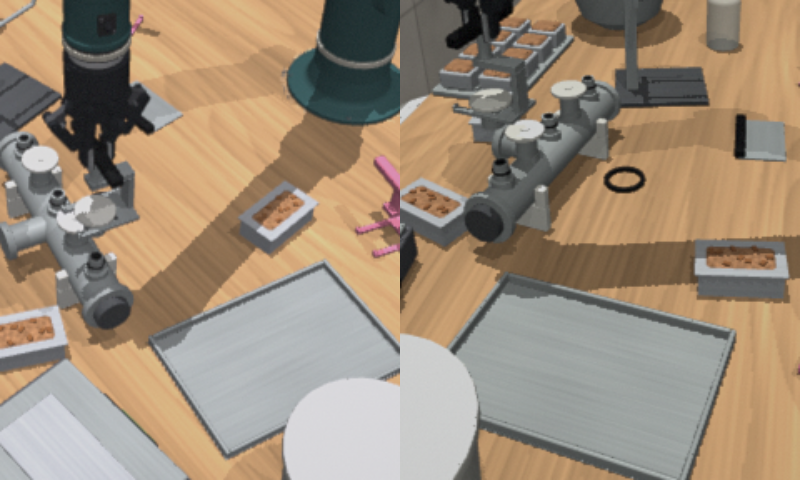

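The cap rides on the fork and nozzle 4 is open. The tray lies empty with corners at side (500,273), (735,333) and (685,478), a small shift from before. I check the white bin's position before moving over the tray.

Run:
```python
from h import *
np.set_printoptions(precision=3,suppress=True)
S,D=cam("scene"),cam("side")
print("bin top",tri((S,(475,441)),(D,(137,441))), tri((S,(421,441)),(D,(217,441))))
print("loaf", [plane(S,p,.04) for p in [(395,297),(418,282),(439,290),(416,309)]])
```

```text
bin top [0.601 0.576 0.181] [0.582 0.445 0.002]
loaf [array([0.386, 0.145, 0.04 ]), array([0.303, 0.14 , 0.04 ]), array([0.279, 0.192, 0.04 ]), array([0.371, 0.205, 0.04 ])]
```

Call:
move_arm(plan=[[[0.1, -0.05, 0, 0, 0, 0, -1], [0.2, -0.1, 0, 0, 0, 0, -1], [0.32, -0.15, 0, 0, 0, 0, -1], [0.44, -0.2, 0, 0, 0, 0, -1], [0.56, -0.25, 0, 0, 0, 0, -1], [0.68, -0.3, 0, 0, 0, 0, -1], [0.79, -0.35, 0, 0, 0, 0, -1], [0.885, -0.4, 0, 0, 0, 0, -1]]])

```text
t: 10.8
eef_pos: [0.6265, 0.2597, 0.2937]
eef_rot: [[0.187, 0.982, 0.0], [0.982, -0.187, 0.0], [0.0, 0.0, -1.0]]
force: [0.6, -0.2, -2.7]
opening: 0.19
grip_force: 109.6
```

Call:
move_arm(plan=[[[0.03, -0.07, 0, 0, 0, 0, -1], [0.06, -0.14, 0.05, 0, 0, 0, -1], [0.1, -0.22, 0.15, 0, 0, 0, -1], [0.13, -0.3, 0.27, 0, 0, 0, -1], [0.13, -0.37, 0.4, 0, 0, 0, -1], [0.13, -0.37, 0.55, 0, 0, 0, -1], [0.13, -0.37, 0.7, 0, 0, 0, -1], [0.13, -0.37, 0.8, 0, 0, 0, -1]]])

```text
t: 11.8
eef_pos: [0.586, 0.2816, 0.1958]
eef_rot: [[0.188, 0.982, -0.001], [0.982, -0.188, -0.001], [-0.001, -0.001, -1.0]]
force: [0.2, 0.8, -3.1]
opening: 0.189
grip_force: 109.6
```

```bash
cat > tray.py <<'E'
from h import *
np.set_printoptions(precision=4,suppress=True)
def tray():
    im=viewer.snapshot("side")[:,:,::-1].copy();cv2.imwrite("pics/side_t.png",im)
    h=hsv(im);r=np.zeros(im.shape[:2],bool);r[345:479,170:390]=1
    b=max(blobs((h[...,1]<60)&(im.max(2)>60)&r,500),key=lambda b:b[1][4])
    cn,_=cv2.findContours(b[2].astype(np.uint8),0,2);hu=cv2.convexHull(max(cn,key=len))
    for p in cv2.approxPolyDP(hu,8,True)[:,0]: print(p,plane(cam("side"),p,.016))
E
python3 - <<'E'
from tray import *
o=observe();print(o['eef_pos'],o['force']);tray()
E
```

```text
[0.586  0.2816 0.1958] [ 0.2388  0.8163 -3.0537]
[371 388] [0.3321 0.2733 0.016 ]
[342 478] [0.358  0.4637 0.016 ]
[170 478] [0.619  0.5135 0.016 ]
[170 390] [0.7069 0.3485 0.016 ]
[218 345] [0.6672 0.2119 0.016 ]
[259 345] [0.5802 0.1958 0.016 ]
```

Call:
move_arm(plan=[[[0, 0, 0.12, 0, 0, 0, -1], [0, 0, 0.24, 0, 0, 0, -1], [0, 0, 0.36, 0, 0, 0, -1], [0, 0, 0.46, 0, 0, 0, -1], [0, 0, 0.54, 0, 0, 0, -1], [0, 0, 0.61, 0, 0, 0, -1], [0, 0, 0.68, 0, 0, 0, -1], [0, 0, 0.68, 0, 0, 0, -1]]])

```text
t: 12.85
eef_pos: [0.5858, 0.2822, 0.1154]
eef_rot: [[0.187, 0.982, -0.001], [0.982, -0.187, -0.001], [-0.001, -0.001, -1.0]]
force: [-0.4, -0.4, -2.3]
opening: 0.184
grip_force: 109.7
```

Run:
```python
from h import *
o=observe();print(o['eef_pos'],o['force'])
a=viewer.snapshot("scene")[:,:,::-1].copy();b=viewer.snapshot("side")[:,:,::-1].copy();w=viewer.snapshot("wrist")[:,:,::-1].copy()
c=np.zeros((600,800,3),np.uint8); c[:300,:400]=cv2.resize(w,(400,300))
c[:300,400:]=cv2.resize(a[300:420,300:460],(400,300),interpolation=cv2.INTER_CUBIC); c[300:,:400]=cv2.resize(b[280:430,180:380],(400,300),interpolation=cv2.INTER_CUBIC)
cv2.imwrite("pics/c7.png",c)
```

```text
[0.58576228 0.28218921 0.11544863] [-0.41082203 -0.39909203 -2.3480001 ]
```

View pics/c7.png

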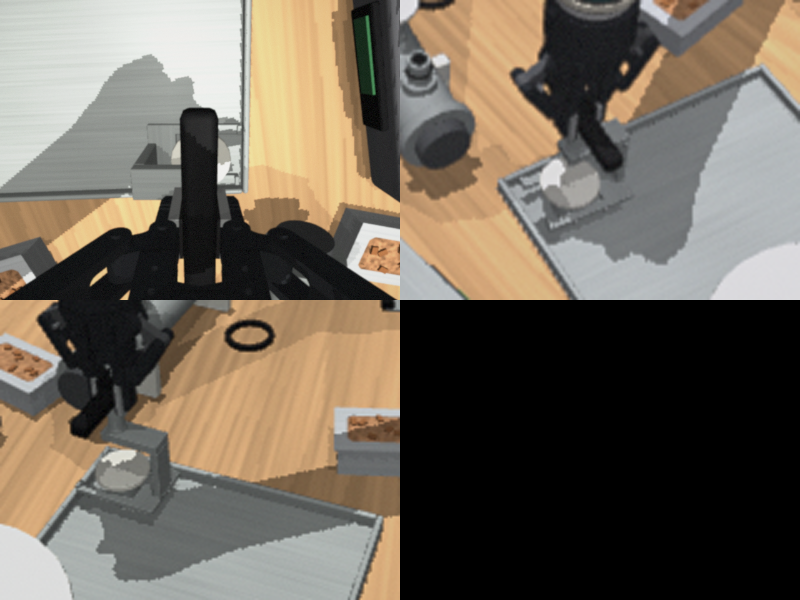

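The cap stands in the tray at scene crop (570,183) with the fork just below its disc. I retract straight back.

Call:
move_arm(plan=[[[0, -0.03, 0.008, 0, 0, 0, -1], [0, -0.1, 0.008, 0, 0, 0, -1], [0, -0.2, 0.008, 0, 0, 0, -1], [0, -0.3, 0.008, 0, 0, 0, -1], [0, -0.4, 0.008, 0, 0, 0, -1], [0, -0.5, 0.008, 0, 0, 0, -1], [0, -0.6, 0.008, 0, 0, 0, -1], [0, -0.66, 0.008, 0, 0, 0, -1]]])

```text
t: 14.0
eef_pos: [0.5073, 0.2975, 0.1151]
eef_rot: [[0.187, 0.982, -0.0], [0.982, -0.187, -0.0], [-0.0, -0.0, -1.0]]
force: [-0.6, 0.7, -4.0]
opening: 0.188
grip_force: 109.7
```

Call:
move_arm(plan=[[[0, -0.03, 0, 0, 0, 0, -1], [0, -0.03, -0.1, 0, 0, 0, -1], [0, -0.03, -0.25, 0, 0, 0, -1], [0, -0.03, -0.4, 0, 0, 0, -1], [0, -0.03, -0.55, 0, 0, 0, -1], [0, -0.03, -0.7, 0, 0, 0, -1], [0, -0.03, -0.85, 0, 0, 0, -1], [0, -0.03, -0.9, 0, 0, 0, -1]]])

```text
t: 15.0
eef_pos: [0.5053, 0.2983, 0.2249]
eef_rot: [[0.187, 0.982, 0.002], [0.982, -0.187, 0.001], [0.002, 0.002, -1.0]]
force: [-0.1, 0.5, -2.3]
opening: 0.189
grip_force: 109.9
```

Run:
```python
from tray import *
o=observe();print(o['eef_pos'],o['force']);tray()
im=viewer.snapshot("scene")[:,:,::-1].copy();cv2.imwrite("pics/scene7.png",im);C=cam("scene")
h=hsv(im);r=np.zeros(im.shape[:2],bool);r[240:430,240:430]=1
for c,s,m in blobs((h[...,1]<25)&(h[...,2]>205)&r,60): print(c,s,plane(C,c,.04),plane(C,c,.136))
cv2.imwrite("pics/c8.png",np.hstack([cv2.resize(im[230:430,250:450],(400,400)),cv2.resize(cv2.imread("pics/side_t.png")[230:430,170:370],(400,400))]))
```

```text
[0.5053 0.2983 0.2249] [-0.0802  0.4714 -2.3337]
[170 390] [0.7069 0.3485 0.016 ]
[234 353] [0.6241 0.2293 0.016 ]
[371 393] [0.3309 0.2857 0.016 ]
[342 478] [0.358  0.4637 0.016 ]
[170 478] [0.619  0.5135 0.016 ]
[273.6 264.6] [263 258  22  15 239] [ 0.569  -0.1311  0.04  ] [ 0.6203 -0.0461  0.136 ]
[295.3 300. ] [284 292  23  17 289] [0.5948 0.0066 0.04  ] [0.6438 0.0798 0.136 ]
[264.2 369.5] [240 354  50  31 472] [0.7709 0.1383 0.04  ] [0.8049 0.2003 0.136 ]
[367.5 372.1] [356 363  24  19 333] [0.5883 0.2793 0.04  ] [0.6379 0.3292 0.136 ]
[277.5 421.6] [250 407  53  23 629] [0.8194 0.2651 0.04  ] [0.8492 0.3162 0.136 ]
[426.2 422.7] [421 412   9  18  99] [0.571  0.4485 0.04  ] [0.6221 0.4839 0.136 ]
```

View pics/c8.png

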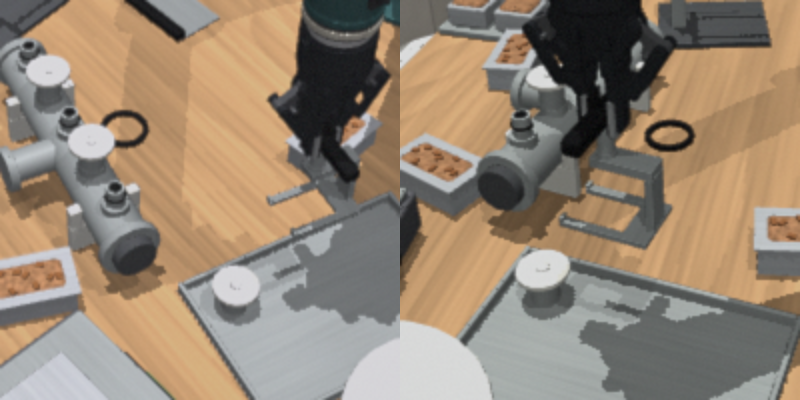

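Cap 4 stands upright in the tray at scene crop (236,285), which is (0.588, 0.279), and the fork is free. Next is the cap on nozzle 3, with the TCP goal one 64 mm pitch back from the place that worked: (0.643, 0.0825).

Call:
move_arm(plan=[[[-0.15, 0.07, 0, 0, 0, 0, -1], [-0.3, 0.14, 0, 0, 0, 0, -1], [-0.45, 0.21, 0, 0, 0, 0, -1], [-0.6, 0.28, 0, 0, 0, 0, -1], [-0.775, 0.357, 0, 0, 0, 0, -1], [-0.775, 0.357, 0, 0, 0, 0, -1], [-0.775, 0.357, 0, 0, 0, 0, -1], [-0.775, 0.357, 0, 0, 0, 0, -1]]])

```text
t: 16.1
eef_pos: [0.5291, 0.1994, 0.2231]
eef_rot: [[0.186, 0.983, -0.0], [0.983, -0.186, 0.0], [0.0, -0.0, -1.0]]
force: [-0.5, -0.5, -2.0]
opening: 0.191
grip_force: 109.8
```

Call:
move_arm(plan=[[[-0.15, 0.07, 0, 0, 0, 0, -1], [-0.3, 0.14, 0, 0, 0, 0, -1], [-0.45, 0.21, 0, 0, 0, 0, -1], [-0.6, 0.28, 0.05, 0, 0, 0, -1], [-0.775, 0.357, 0.1, 0, 0, 0, -1], [-0.775, 0.357, 0.16, 0, 0, 0, -1], [-0.775, 0.357, 0.16, 0, 0, 0, -1], [-0.775, 0.357, 0.16, 0, 0, 0, -1]]])

```text
t: 17.1
eef_pos: [0.5539, 0.1006, 0.2041]
eef_rot: [[0.185, 0.983, 0.0], [0.983, -0.185, 0.001], [0.001, -0.0, -1.0]]
force: [0.1, -0.1, -2.3]
opening: 0.189
grip_force: 109.7
```

Run:
```python
from tray import *
o=observe();p=np.array(o['eef_pos']);R=np.array(o['eef_rot']);print(p,o['force'])
im=viewer.snapshot("wrist")[:,:,::-1].copy();cv2.imwrite("pics/w9.png",im);C=cam("wrist")
h=hsv(im);r=np.zeros(im.shape[:2],bool);r[150:360,400:560]=1
for c,s,m in blobs((h[...,1]<22)&(h[...,2]>190)&r,500):
    b=s[:4];q=(b[0]+b[2]/2-.5,b[1]+b[3]/2-.5); X=plane(C,q,.136); print(b,q,X,R.T@(X-p))
print("goal rel",R.T@(np.array([.643,.0825,.2033])-p))
for sx in(1,-1): print(proj(C,p+R@np.array([sx*.0245+.002,.036,.0843])))
```

```text
[0.5539 0.1006 0.2041] [ 0.1149 -0.144  -2.3328]
[435 150  74  55] (np.float64(471.5), np.float64(177.0)) [0.6368 0.1311 0.136 ] [0.0453 0.0759 0.0681]
[439 217 113 115] (np.float64(495.0), np.float64(274.0)) [0.6452 0.0762 0.136 ] [-0.0071  0.0943  0.0681]
goal rel [-0.0012  0.0909  0.0008]
[385.2745 206.3501]
[381.3401 287.7829]
```

Run:
```python
from tray import *
o=observe();p=np.array(o['eef_pos']);R=np.array(o['eef_rot'])
im=cv2.imread("pics/w9.png");C=cam("wrist");h=hsv(im);r=np.zeros(im.shape[:2],bool);r[205:340,400:560]=1
b=max(blobs((h[...,1]<22)&(h[...,2]>190)&r,500),key=lambda b:b[1][4]);m=b[2].astype(np.uint8)
m=cv2.morphologyEx(m,cv2.MORPH_OPEN,cv2.getStructuringElement(cv2.MORPH_ELLIPSE,(51,51)))
c=cv2.findContours(m,0,1)[0][0];e=cv2.fitEllipse(c);x=cv2.boundingRect(c);X=plane(C,e[0],.136);print(e,x,X,R.T@(X-p))
g=cv2.distanceTransform(b[2].astype(np.uint8),cv2.DIST_L2,5);j=np.unravel_index(g.argmax(),g.shape);print(j[::-1],g.max());X=plane(C,j[::-1],.136);print(X,R.T@(X-p))
```

```text
((501.0443420410156, 258.8018493652344), (67.51105499267578, 88.59049224853516), 173.75894165039062) (467, 217, 70, 88) [0.6489 0.0843 0.136 ] [0.0018 0.0963 0.0682]
(np.int64(506), np.int64(256)) 30.378296
[0.6516 0.0854 0.136 ] [0.0033 0.0987 0.0682]
```

The row centre of the disc (about 261) agrees with the pitch-based goal within 1 mm. I slide in and watch the force.

Call:
move_arm(plan=[[[-0.01, 0, 0.007, 0, 0, 0, -1], [-0.01, 0.12, 0.007, 0, 0, 0, -1], [-0.01, 0.25, 0.007, 0, 0, 0, -1], [-0.01, 0.4, 0.007, 0, 0, 0, -1], [-0.01, 0.54, 0.007, 0, 0, 0, -1], [-0.01, 0.66, 0.007, 0, 0, 0, -1], [-0.01, 0.75, 0.007, 0, 0, 0, -1], [-0.01, 0.755, 0.007, 0, 0, 0, -1]]])

```text
t: 18.15
eef_pos: [0.6434, 0.0806, 0.2028]
eef_rot: [[0.188, 0.982, -0.0], [0.982, -0.188, -0.0], [-0.0, -0.0, -1.0]]
force: [-1.2, 0.5, -2.3]
opening: 0.189
grip_force: 109.8
```

Call:
move_arm(plan=[[[0.01, 0, 0, 0, 0, 0, -1], [0.01, 0, -0.08, 0, 0, 0, -1], [0.01, 0, -0.14, 0, 0, 0, -1], [0.01, 0, -0.2, 0, 0, 0, -1], [0.01, 0, -0.3, 0, 0, 0, -1], [0.01, 0, -0.45, 0, 0, 0, -1], [0.01, 0, -0.6, 0, 0, 0, -1], [0.01, 0, -0.75, 0, 0, 0, -1]]])

```text
t: 19.15
eef_pos: [0.6434, 0.0822, 0.2958]
eef_rot: [[0.187, 0.982, 0.002], [0.982, -0.187, 0.0], [0.001, 0.002, -1.0]]
force: [0.0, 0.2, -3.6]
opening: 0.19
grip_force: 109.8
```

```bash
cat > look.py <<'E'
from tray import *
def look(k):
    o=observe();print(o['eef_pos'],o['force']);tray()
    im=viewer.snapshot("scene")[:,:,::-1].copy();cv2.imwrite(f"pics/scene{k}.png",im);C=cam("scene")
    h=hsv(im);r=np.zeros(im.shape[:2],bool);r[240:410,250:430]=1
    for c,s,m in blobs((h[...,1]<25)&(h[...,2]>160)&r,60): print(c,s,plane(C,c,.04),plane(C,c,.136))
E
python3 -c "
from look import *
look(10)"
```

```text
[0.6434 0.0822 0.2958] [ 0.0121  0.1992 -3.5807]
[170 390] [0.7069 0.3485 0.016 ]
[233 353] [0.6261 0.2297 0.016 ]
[371 389] [0.3318 0.2758 0.016 ]
[342 478] [0.358  0.4637 0.016 ]
[170 478] [0.619  0.5135 0.016 ]
[345.5 242. ] [337 240  19   8  74] [ 0.359 -0.09   0.04 ] [ 0.4283 -0.0085  0.136 ]
[281.7 269.8] [263 258  43  26 469] [ 0.5625 -0.1023  0.04  ] [ 0.6144 -0.0197  0.136 ]
[412.3 297. ] [393 279  37  36 377] [0.3509 0.1702 0.04  ] [0.4209 0.2294 0.136 ]
[275.2 289.7] [270 286  11  10  65] [ 0.6159 -0.0523  0.04  ] [0.6632 0.026  0.136 ]
[264.6 306.1] [251 301  26  11 128] [ 0.6677 -0.0211  0.04  ] [0.7106 0.0545 0.136 ]
[286.2 304.2] [281 300  10  11  64] [0.621  0.0049 0.04  ] [0.6679 0.0783 0.136 ]
[401.5 344.7] [373 332  57  26  85] [0.4748 0.2666 0.04  ] [0.5342 0.3175 0.136 ]
[310.2 342. ] [300 336  22  15 157] [0.6421 0.1356 0.04  ] [0.6872 0.1978 0.136 ]
[395.3 379.6] [ 339  338   91   72 4151] [0.5514 0.3307 0.04  ] [0.6042 0.3762 0.136 ]
[271.5 368.3] [250 353  40  32 432] [0.7559 0.1451 0.04  ] [0.7912 0.2065 0.136 ]
[286.8 401.3] [257 386  58  24 733] [0.7763 0.236  0.04  ] [0.8099 0.2896 0.136 ]
```

Call:
move_arm(plan=[[[0.08, -0.05, 0, 0, 0, 0, -1], [0.18, -0.1, 0, 0, 0, 0, -1], [0.28, -0.15, 0, 0, 0, 0, -1], [0.38, -0.2, 0, 0, 0, 0, -1], [0.48, -0.25, 0, 0, 0, 0, -1], [0.58, -0.27, 0, 0, 0, 0, -1], [0.67, -0.27, 0, 0, 0, 0, -1], [0.73, -0.27, 0, 0, 0, 0, -1]]])

```text
t: 20.25
eef_pos: [0.6278, 0.175, 0.293]
eef_rot: [[0.187, 0.982, 0.0], [0.982, -0.187, 0.0], [0.0, 0.0, -1.0]]
force: [0.2, 0.1, -3.9]
opening: 0.191
grip_force: 109.9
```

Call:
move_arm(plan=[[[0.08, -0.05, 0, 0, 0, 0, -1], [0.18, -0.1, 0, 0, 0, 0, -1], [0.28, -0.15, 0, 0, 0, 0, -1], [0.38, -0.2, 0, 0, 0, 0, -1], [0.48, -0.25, 0, 0, 0, 0, -1], [0.58, -0.27, 0, 0, 0, 0, -1], [0.67, -0.27, 0, 0, 0, 0, -1], [0.73, -0.27, 0, 0, 0, 0, -1]]])

```text
t: 21.25
eef_pos: [0.6124, 0.2671, 0.293]
eef_rot: [[0.187, 0.982, 0.0], [0.982, -0.187, -0.0], [-0.0, 0.0, -1.0]]
force: [0.2, -0.2, -3.6]
opening: 0.192
grip_force: 109.9
```

Call:
move_arm(plan=[[[0.08, -0.05, 0, 0, 0, 0, -1], [0.18, -0.1, 0, 0, 0, 0, -1], [0.28, -0.15, 0, 0, 0, 0, -1], [0.38, -0.2, 0, 0, 0, 0, -1], [0.48, -0.25, 0, 0, 0, 0, -1], [0.58, -0.27, 0.1, 0, 0, 0, -1], [0.67, -0.27, 0.2, 0, 0, 0, -1], [0.73, -0.27, 0.3, 0, 0, 0, -1]]])

```text
t: 22.25
eef_pos: [0.5967, 0.359, 0.2554]
eef_rot: [[0.187, 0.982, -0.001], [0.982, -0.187, -0.001], [-0.001, -0.001, -1.0]]
force: [0.2, -0.4, -3.1]
opening: 0.19
grip_force: 109.8
```

```bash
python3 -c "
from tray import *
o=observe();p=np.array(o['eef_pos']);R=np.array(o['eef_rot']);print(p,o['force'],R.T@(np.array([.597,.358,.1145])-p)/.12);tray()"
```

```text
[0.5967 0.359  0.2554] [ 0.2498 -0.4399 -3.1437] [-0.0062  0.005   1.1739]
[184 345] [0.7397 0.2253 0.016 ]
[237 345] [0.6268 0.2044 0.016 ]
[370 388] [0.3339 0.2737 0.016 ]
[343 477] [0.3567 0.4618 0.016 ]
[170 478] [0.619  0.5135 0.016 ]
[170 390] [0.7069 0.3485 0.016 ]
```

Call:
move_arm(plan=[[[0, 0, 0.1, 0, 0, 0, -1], [0, 0, 0.2, 0, 0, 0, -1], [0, 0, 0.3, 0, 0, 0, -1], [0, 0, 0.4, 0, 0, 0, -1], [0, 0, 0.5, 0, 0, 0, -1], [0, 0, 0.6, 0, 0, 0, -1], [0, 0, 0.6, 0, 0, 0, -1], [0, 0, 0.6, 0, 0, 0, -1]]])

```text
t: 23.3
eef_pos: [0.5971, 0.3587, 0.1854]
eef_rot: [[0.187, 0.982, 0.001], [0.982, -0.187, 0.0], [0.0, 0.001, -1.0]]
force: [-0.5, -0.1, -3.9]
opening: 0.189
grip_force: 109.7
```

Call:
move_arm(plan=[[[0, 0, 0.1, 0, 0, 0, -1], [0, 0, 0.2, 0, 0, 0, -1], [0, 0, 0.3, 0, 0, 0, -1], [0, 0, 0.4, 0, 0, 0, -1], [0, 0, 0.48, 0, 0, 0, -1], [0, 0, 0.55, 0, 0, 0, -1], [0, 0, 0.57, 0, 0, 0, -1], [0, 0, 0.57, 0, 0, 0, -1]]])

```text
t: 24.3
eef_pos: [0.597, 0.3586, 0.1169]
eef_rot: [[0.187, 0.982, 0.0], [0.982, -0.187, 0.0], [0.0, 0.0, -1.0]]
force: [0.3, 0.2, -2.9]
opening: 0.189
grip_force: 109.9
```

Call:
move_arm(plan=[[[0, 0, 0.02, 0, 0, 0, -1], [0, -0.05, 0.02, 0, 0, 0, -1], [0, -0.15, 0.02, 0, 0, 0, -1], [0, -0.27, 0.02, 0, 0, 0, -1], [0, -0.39, 0.02, 0, 0, 0, -1], [0, -0.5, 0.02, 0, 0, 0, -1], [0, -0.6, 0.02, 0, 0, 0, -1], [0, -0.68, 0.02, 0, 0, 0, -1]]])

```text
t: 25.3
eef_pos: [0.5158, 0.374, 0.1144]
eef_rot: [[0.187, 0.982, 0.0], [0.982, -0.187, 0.0], [0.0, 0.0, -1.0]]
force: [0.8, -0.7, -2.3]
opening: 0.187
grip_force: 109.9
```

Call:
move_arm(plan=[[[0, -0.03, 0, 0, 0, 0, -1], [0, -0.03, -0.1, 0, 0, 0, -1], [0, -0.03, -0.25, 0, 0, 0, -1], [0, -0.03, -0.4, 0, 0, 0, -1], [0, -0.03, -0.55, 0, 0, 0, -1], [0, -0.03, -0.7, 0, 0, 0, -1], [0, -0.03, -0.85, 0, 0, 0, -1], [0, -0.03, -0.9, 0, 0, 0, -1]]])

```text
t: 26.3
eef_pos: [0.5137, 0.3749, 0.2241]
eef_rot: [[0.188, 0.982, 0.002], [0.982, -0.188, 0.001], [0.002, 0.002, -1.0]]
force: [0.6, 0.4, -3.4]
opening: 0.188
grip_force: 110.0
```

```bash
python3 -c "
from look import *
look(11)
a=cv2.imread('pics/scene11.png');b=cv2.imread('pics/side_t.png')
cv2.imwrite('pics/c9.png',np.hstack([cv2.resize(a[230:430,240:440],(400,400)),cv2.resize(b[230:430,170:370],(400,400))]))"
```

```text
[0.5137 0.3749 0.2241] [ 0.557   0.3831 -3.3511]
[370 388] [0.3339 0.2737 0.016 ]
[342 478] [0.358  0.4637 0.016 ]
[170 478] [0.619  0.5135 0.016 ]
[170 390] [0.7069 0.3485 0.016 ]
[246 347] [0.6056 0.207  0.016 ]
[284 345] [0.5272 0.1861 0.016 ]
[273.5 265.4] [260 258  27  16 292] [ 0.5709 -0.1287  0.04  ] [ 0.622  -0.0439  0.136 ]
[406.4 295.1] [393 279  29  35 203] [0.3585 0.1567 0.04  ] [0.4279 0.2171 0.136 ]
[286.4 304.2] [279 299  15  14 107] [0.6206 0.0052 0.04  ] [0.6675 0.0786 0.136 ]
[264.1 306.7] [251 300  27  15 214] [ 0.6698 -0.0201  0.04  ] [0.7125 0.0554 0.136 ]
[297.9 322.9] [290 317  18  15 121] [0.6321 0.0713 0.04  ] [0.678 0.139 0.136]
[310.4 342. ] [302 337  19  12 122] [0.6418 0.1359 0.04  ] [0.6868 0.1981 0.136 ]
[398.  346.2] [373 336  49  22  63] [0.4844 0.2651 0.04  ] [0.5429 0.3162 0.136 ]
[395.3 364.3] [ 355  341   75   44 1465] [0.5238 0.2998 0.04  ] [0.579  0.3479 0.136 ]
[271.6 368.2] [250 353  40  32 430] [0.7556 0.145  0.04  ] [0.7909 0.2064 0.136 ]
[389. 398.] [354 384  70  26 913] [0.594  0.3582 0.04  ] [0.6432 0.4013 0.136 ]
[286.8 401.3] [257 386  58  24 729] [0.7763 0.236  0.04  ] [0.8099 0.2896 0.136 ]
```

View pics/c9.png

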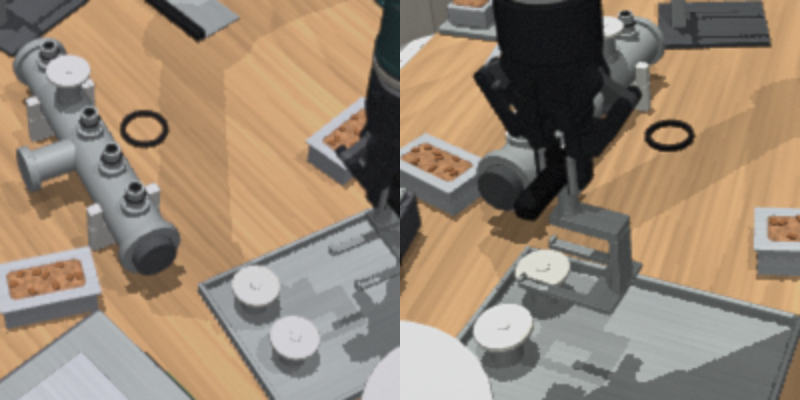

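Two caps stand in the tray at scene crop (256,287) and (294,338), and only nozzle 1 is still capped. I go there, with the TCP goal at (0.619, -0.0435).

Call:
move_arm(plan=[[[-0.15, 0.04, 0, 0, 0, 0, -1], [-0.3, 0.08, 0, 0, 0, 0, -1], [-0.45, 0.12, 0, 0, 0, 0, -1], [-0.6, 0.16, 0, 0, 0, 0, -1], [-0.75, 0.19, 0, 0, 0, 0, -1], [-0.815, 0.19, 0, 0, 0, 0, -1], [-0.815, 0.19, 0, 0, 0, 0, -1], [-0.815, 0.19, 0, 0, 0, 0, -1]]])

```text
t: 27.4
eef_pos: [0.5169, 0.2751, 0.2224]
eef_rot: [[0.186, 0.982, 0.0], [0.982, -0.186, 0.001], [0.001, 0.0, -1.0]]
force: [-0.2, 0.3, -2.2]
opening: 0.188
grip_force: 110.0
```

Call:
move_arm(plan=[[[-0.15, 0.04, 0, 0, 0, 0, -1], [-0.3, 0.08, 0, 0, 0, 0, -1], [-0.45, 0.12, 0, 0, 0, 0, -1], [-0.6, 0.16, 0, 0, 0, 0, -1], [-0.75, 0.19, 0, 0, 0, 0, -1], [-0.815, 0.19, 0, 0, 0, 0, -1], [-0.815, 0.19, 0, 0, 0, 0, -1], [-0.815, 0.19, 0, 0, 0, 0, -1]]])

```text
t: 28.4
eef_pos: [0.5211, 0.1747, 0.2223]
eef_rot: [[0.186, 0.982, 0.0], [0.982, -0.186, 0.001], [0.001, 0.0, -1.0]]
force: [1.0, -0.2, -2.3]
opening: 0.191
grip_force: 110.0
```

Call:
move_arm(plan=[[[-0.15, 0.04, 0, 0, 0, 0, -1], [-0.3, 0.08, 0, 0, 0, 0, -1], [-0.45, 0.12, 0, 0, 0, 0, -1], [-0.6, 0.16, 0, 0, 0, 0, -1], [-0.75, 0.19, 0, 0, 0, 0, -1], [-0.815, 0.19, 0, 0, 0, 0, -1], [-0.815, 0.19, 0, 0, 0, 0, -1], [-0.815, 0.19, 0, 0, 0, 0, -1]]])

```text
t: 29.4
eef_pos: [0.5253, 0.0743, 0.2224]
eef_rot: [[0.186, 0.983, 0.0], [0.983, -0.186, 0.001], [0.001, 0.0, -1.0]]
force: [-1.3, -0.1, -3.1]
opening: 0.19
grip_force: 110.0
```

Call:
move_arm(plan=[[[-0.15, 0.04, 0, 0, 0, 0, -1], [-0.3, 0.08, 0, 0, 0, 0, -1], [-0.45, 0.12, 0, 0, 0, 0, -1], [-0.6, 0.16, 0.05, 0, 0, 0, -1], [-0.75, 0.19, 0.1, 0, 0, 0, -1], [-0.815, 0.19, 0.15, 0, 0, 0, -1], [-0.815, 0.19, 0.15, 0, 0, 0, -1], [-0.815, 0.19, 0.15, 0, 0, 0, -1]]])

```text
t: 30.4
eef_pos: [0.5296, -0.0257, 0.2045]
eef_rot: [[0.186, 0.983, 0.0], [0.983, -0.186, 0.001], [0.001, 0.0, -1.0]]
force: [0.6, -0.7, -2.5]
opening: 0.183
grip_force: 109.9
```

Run:
```python
from tray import *
o=observe();p=np.array(o['eef_pos']);R=np.array(o['eef_rot']);print(p,o['force'])
im=viewer.snapshot("wrist")[:,:,::-1].copy();cv2.imwrite("pics/w12.png",im);C=cam("wrist")
h=hsv(im);r=np.zeros(im.shape[:2],bool);r[150:360,400:560]=1
for c,s,m in blobs((h[...,1]<22)&(h[...,2]>190)&r,500):
    b=s[:4];q=(b[0]+b[2]/2-.5,b[1]+b[3]/2-.5); X=plane(C,q,.136); print(b,s[4],q,X,R.T@(X-p))
print("goal rel",R.T@(np.array([.619,-.0435,.2033])-p)/.12)
```

```text
[ 0.5296 -0.0257  0.2045] [ 0.5743 -0.7022 -2.5002]
[430 150 130  61] 3009 (np.float64(494.5), np.float64(180.0)) [0.6239 0.0011 0.136 ] [0.0439 0.0876 0.0685]
[429 215 109 101] 7639 (np.float64(483.0), np.float64(265.0)) [ 0.615  -0.0438  0.136 ] [-0.0019  0.0873  0.0685]
[426 334  58  26] 528 (np.float64(454.5), np.float64(346.5)) [ 0.5955 -0.091   0.136 ] [-0.0519  0.0769  0.0684]
goal rel [-0.0067  0.7598  0.0099]
```

Run:
```python
from tray import *
o=observe();p=np.array(o['eef_pos']);R=np.array(o['eef_rot'])
im=cv2.imread("pics/w12.png");C=cam("wrist");h=hsv(im);r=np.zeros(im.shape[:2],bool);r[205:330,410:560]=1
b=max(blobs((h[...,1]<22)&(h[...,2]>190)&r,500),key=lambda b:b[1][4])
c=max(cv2.findContours(b[2].astype(np.uint8),0,1)[0],key=len);e=cv2.fitEllipse(cv2.convexHull(c));print(e)
X=plane(C,e[0],.136);print(X,R.T@(X-p))
cv2.imwrite("pics/c10.png",np.hstack([cv2.resize(im[130:400,340:640],(400,360)),cv2.cvtColor(cv2.resize((b[2]*255).astype(np.uint8)[130:400,340:640],(400,360)),8)]))
```

```text
((481.56085205078125, 267.1899719238281), (88.98771667480469, 122.8836441040039), 50.98336410522461)
[ 0.6141 -0.0449  0.136 ] [-0.0031  0.0866  0.0686]
```

View pics/c10.png

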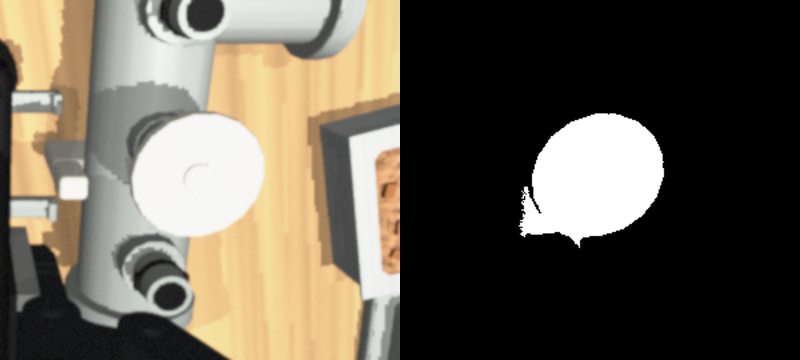

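In the crop the disc centre is at about (198,174), or px (488.5,260.5), and the tips lie at crop rows 102 and 208. That agrees with the pitch-based goal within 1 mm.

Call:
move_arm(plan=[[[-0.008, 0, 0.01, 0, 0, 0, -1], [-0.008, 0.12, 0.01, 0, 0, 0, -1], [-0.008, 0.25, 0.01, 0, 0, 0, -1], [-0.008, 0.4, 0.01, 0, 0, 0, -1], [-0.008, 0.54, 0.01, 0, 0, 0, -1], [-0.008, 0.66, 0.01, 0, 0, 0, -1], [-0.008, 0.75, 0.01, 0, 0, 0, -1], [-0.008, 0.758, 0.01, 0, 0, 0, -1]]])

```text
t: 31.45
eef_pos: [0.6191, -0.0451, 0.2028]
eef_rot: [[0.188, 0.982, -0.0], [0.982, -0.188, -0.0], [-0.0, -0.0, -1.0]]
force: [-0.6, -0.4, -1.9]
opening: 0.186
grip_force: 109.9
```

Call:
move_arm(plan=[[[0.006, 0, 0, 0, 0, 0, -1], [0.006, 0, -0.08, 0, 0, 0, -1], [0.006, 0, -0.14, 0, 0, 0, -1], [0.006, 0, -0.2, 0, 0, 0, -1], [0.006, 0, -0.3, 0, 0, 0, -1], [0.006, 0, -0.45, 0, 0, 0, -1], [0.006, 0, -0.6, 0, 0, 0, -1], [0.006, 0, -0.75, 0, 0, 0, -1]]])

```text
t: 32.45
eef_pos: [0.6191, -0.0442, 0.2957]
eef_rot: [[0.187, 0.982, 0.002], [0.982, -0.187, -0.0], [0.0, 0.002, -1.0]]
force: [-0.2, -0.8, -3.1]
opening: 0.19
grip_force: 109.9
```

```bash
python3 -c "
from look import *
look(13)"
```

```text
[ 0.6191 -0.0442  0.2957] [-0.1894 -0.7525 -3.104 ]
[170 390] [0.7069 0.3485 0.016 ]
[233 353] [0.6261 0.2297 0.016 ]
[371 389] [0.3318 0.2758 0.016 ]
[342 478] [0.358  0.4637 0.016 ]
[170 478] [0.619  0.5135 0.016 ]
[272.6 242.6] [261 240  22   7  85] [ 0.5235 -0.2055  0.04  ] [ 0.5787 -0.1141  0.136 ]
[345.5 242. ] [337 240  19   8  74] [ 0.359 -0.09   0.04 ] [ 0.4283 -0.0085  0.136 ]
[412.5 297.4] [393 279  37  36 357] [0.3515 0.1715 0.04  ] [0.4214 0.2306 0.136 ]
[286.4 304.4] [278 299  19  14 123] [0.621  0.0058 0.04  ] [0.6678 0.0791 0.136 ]
[264.  306.8] [251 300  27  15 231] [ 0.6702 -0.02    0.04  ] [0.7128 0.0555 0.136 ]
[297.9 323.3] [289 317  20  16 144] [0.6328 0.0723 0.04  ] [0.6787 0.1399 0.136 ]
[402.2 344.4] [373 332  57  26  80] [0.4729 0.2669 0.04  ] [0.5324 0.3178 0.136 ]
[310.4 341.9] [301 336  21  14 141] [0.6416 0.1357 0.04  ] [0.6867 0.1978 0.136 ]
[395.7 379.1] [ 339  338   91   72 4057] [0.5498 0.3303 0.04  ] [0.6028 0.3758 0.136 ]
[271.6 368.2] [250 353  40  32 429] [0.7556 0.145  0.04  ] [0.7909 0.2064 0.136 ]
[286.9 401.3] [257 386  58  24 730] [0.7761 0.2362 0.04  ] [0.8097 0.2897 0.136 ]
```

Call:
move_arm(plan=[[[0.08, -0.05, 0, 0, 0, 0, -1], [0.18, -0.1, 0, 0, 0, 0, -1], [0.28, -0.15, 0, 0, 0, 0, -1], [0.38, -0.2, 0, 0, 0, 0, -1], [0.48, -0.25, 0, 0, 0, 0, -1], [0.58, -0.3, 0, 0, 0, 0, -1], [0.67, -0.35, 0, 0, 0, 0, -1], [0.747, -0.389, 0, 0, 0, 0, -1]]])

```text
t: 33.55
eef_pos: [0.5894, 0.0534, 0.2931]
eef_rot: [[0.187, 0.982, 0.0], [0.982, -0.187, 0.0], [0.0, 0.0, -1.0]]
force: [-0.2, 0.0, -2.5]
opening: 0.188
grip_force: 110.0
```

Call:
move_arm(plan=[[[0.08, -0.05, 0, 0, 0, 0, -1], [0.18, -0.1, 0, 0, 0, 0, -1], [0.28, -0.15, 0, 0, 0, 0, -1], [0.38, -0.2, 0, 0, 0, 0, -1], [0.48, -0.25, 0, 0, 0, 0, -1], [0.58, -0.3, 0, 0, 0, 0, -1], [0.67, -0.35, 0, 0, 0, 0, -1], [0.747, -0.389, 0, 0, 0, 0, -1]]])

```text
t: 34.55
eef_pos: [0.5603, 0.1503, 0.2931]
eef_rot: [[0.187, 0.982, -0.0], [0.982, -0.187, -0.0], [-0.0, -0.0, -1.0]]
force: [0.4, -1.0, -2.9]
opening: 0.188
grip_force: 110.0
```

Call:
move_arm(plan=[[[0.08, -0.05, 0, 0, 0, 0, -1], [0.18, -0.1, 0, 0, 0, 0, -1], [0.28, -0.15, 0, 0, 0, 0, -1], [0.38, -0.2, 0, 0, 0, 0, -1], [0.48, -0.25, 0, 0, 0, 0, -1], [0.58, -0.3, 0, 0, 0, 0, -1], [0.67, -0.35, 0, 0, 0, 0, -1], [0.747, -0.389, 0, 0, 0, 0, -1]]])

```text
t: 35.55
eef_pos: [0.5312, 0.247, 0.2931]
eef_rot: [[0.187, 0.982, -0.0], [0.982, -0.187, 0.0], [-0.0, -0.0, -1.0]]
force: [-0.2, 0.1, -4.5]
opening: 0.189
grip_force: 110.0
```

Call:
move_arm(plan=[[[0.08, -0.05, 0, 0, 0, 0, -1], [0.18, -0.1, 0, 0, 0, 0, -1], [0.28, -0.15, 0, 0, 0, 0, -1], [0.38, -0.2, 0, 0, 0, 0, -1], [0.48, -0.25, 0, 0, 0, 0, -1], [0.58, -0.3, 0.1, 0, 0, 0, -1], [0.67, -0.35, 0.2, 0, 0, 0, -1], [0.747, -0.389, 0.3, 0, 0, 0, -1]]])

```text
t: 36.55
eef_pos: [0.5018, 0.3436, 0.2556]
eef_rot: [[0.187, 0.982, -0.001], [0.982, -0.187, -0.001], [-0.001, -0.001, -1.0]]
force: [-0.3, 0.0, -2.6]
opening: 0.186
grip_force: 110.1
```

Run:
```python
from look import *
o=observe();p=np.array(o['eef_pos']);R=np.array(o['eef_rot']);look(14);print(R.T@(np.array([.5026,.343,.1145])-p)/.12)
F=p+R@np.array([.002,-.001,.0883-.006])
im=cv2.imread("pics/side_t.png");q=proj(cam("side"),F);print("expected disc in side",q)
x,y=map(int,q);h=hsv(im);m=(h[...,1]<25)&(h[...,2]>130);m[:, :x-45]=0;m[:,x+45:]=0;m[:y-30]=0;m[y+30:]=0
print([(c,s) for c,s,_ in blobs(m,40)])
```

```text
[0.5018 0.3436 0.2556] [-0.3222  0.0435 -2.6055]
[170 390] [0.7069 0.3485 0.016 ]
[234 353] [0.6241 0.2293 0.016 ]
[371 393] [0.3309 0.2857 0.016 ]
[342 478] [0.358  0.4637 0.016 ]
[170 478] [0.619  0.5135 0.016 ]
[265.9 269.9] [259 265  15  12  87] [ 0.5963 -0.1262  0.04  ] [ 0.6453 -0.0416  0.136 ]
[275.9 286.6] [269 281  15  14 101] [ 0.6085 -0.0603  0.04  ] [0.6564 0.0187 0.136 ]
[405.6 302.9] [393 289  27  26 192] [0.3781 0.1751 0.04  ] [0.4458 0.2339 0.136 ]
[286.7 304.2] [279 299  18  14 110] [0.62   0.0056 0.04  ] [0.6669 0.079  0.136 ]
[264.  306.7] [251 300  27  15 219] [ 0.67   -0.0203  0.04  ] [0.7126 0.0553 0.136 ]
[298.  322.9] [290 317  18  15 125] [0.6319 0.0714 0.04  ] [0.6778 0.1391 0.136 ]
[414.6 331.5] [410 326  10  13  84] [0.4229 0.2554 0.04  ] [0.4867 0.3074 0.136 ]
[310.3 341.9] [301 336  19  13 127] [0.6418 0.1355 0.04  ] [0.6868 0.1977 0.136 ]
[408.8 360.2] [381 344  49  39 731] [0.4913 0.3093 0.04  ] [0.5493 0.3566 0.136 ]
[271.6 368.2] [250 353  40  32 431] [0.7556 0.145  0.04  ] [0.7909 0.2064 0.136 ]
[385.  391.1] [ 344  363   86   47 1774] [0.5895 0.3399 0.04  ] [0.639  0.3846 0.136 ]
[286.8 401.3] [257 386  58  24 728] [0.7763 0.236  0.04  ] [0.8099 0.2896 0.136 ]
[-0.0024  0.0082  1.1757]
expected disc in side [268.6197 336.9555]
[(array([229.4, 307.8]), array([223, 306,  17,   7,  62], dtype=int32)), (array([266.5, 337.2]), array([254, 325,  29,  24, 381], dtype=int32)), (array([240.7, 360.5]), array([224, 353,  35,  13, 282], dtype=int32))]
```

A white disc shows at side (266,337), as expected on the fork, and all the nozzles now show open. I lower it.

Call:
move_arm(plan=[[[0, 0, 0.1, 0, 0, 0, -1], [0, 0, 0.2, 0, 0, 0, -1], [0, 0, 0.3, 0, 0, 0, -1], [0, 0, 0.4, 0, 0, 0, -1], [0, 0, 0.5, 0, 0, 0, -1], [0, 0, 0.6, 0, 0, 0, -1], [0, 0, 0.6, 0, 0, 0, -1], [0, 0, 0.6, 0, 0, 0, -1]]])

```text
t: 37.65
eef_pos: [0.5027, 0.3432, 0.1854]
eef_rot: [[0.187, 0.982, 0.001], [0.982, -0.187, 0.0], [0.0, 0.0, -1.0]]
force: [0.6, 0.4, -3.6]
opening: 0.191
grip_force: 109.8
```

Call:
move_arm(plan=[[[0, 0, 0.1, 0, 0, 0, -1], [0, 0, 0.2, 0, 0, 0, -1], [0, 0, 0.3, 0, 0, 0, -1], [0, 0, 0.4, 0, 0, 0, -1], [0, 0, 0.48, 0, 0, 0, -1], [0, 0, 0.55, 0, 0, 0, -1], [0, 0, 0.59, 0, 0, 0, -1], [0, 0, 0.59, 0, 0, 0, -1]]])

```text
t: 38.65
eef_pos: [0.5024, 0.343, 0.1141]
eef_rot: [[0.187, 0.982, -0.0], [0.982, -0.187, -0.0], [-0.0, -0.0, -1.0]]
force: [0.0, -0.0, -3.1]
opening: 0.191
grip_force: 110.0
```

Call:
move_arm(plan=[[[0, 0, 0, 0, 0, 0, -1], [0, -0.05, 0, 0, 0, 0, -1], [0, -0.15, 0, 0, 0, 0, -1], [0, -0.27, 0, 0, 0, 0, -1], [0, -0.39, 0, 0, 0, 0, -1], [0, -0.5, 0, 0, 0, 0, -1], [0, -0.6, 0, 0, 0, 0, -1], [0, -0.68, 0, 0, 0, 0, -1]]])

```text
t: 39.65
eef_pos: [0.4215, 0.3585, 0.1144]
eef_rot: [[0.187, 0.982, 0.0], [0.982, -0.187, 0.0], [0.0, 0.0, -1.0]]
force: [1.1, -1.2, -2.7]
opening: 0.191
grip_force: 110.1
```

Call:
move_arm(plan=[[[0, -0.03, 0, 0, 0, 0, -1], [0, -0.03, -0.1, 0, 0, 0, -1], [0, -0.03, -0.25, 0, 0, 0, -1], [0, -0.03, -0.4, 0, 0, 0, -1], [0, -0.03, -0.6, 0, 0, 0, -1], [0, -0.03, -0.8, 0, 0, 0, -1], [0, -0.03, -1, 0, 0, 0, -1], [0, -0.03, -1, 0, 0, 0, -1]]])

```text
t: 40.65
eef_pos: [0.4201, 0.3599, 0.2373]
eef_rot: [[0.188, 0.982, 0.004], [0.982, -0.188, 0.004], [0.005, 0.004, -1.0]]
force: [0.7, 0.1, -3.2]
opening: 0.189
grip_force: 110.2
```

Run:
```python
from tray import *
o=observe();print(o['eef_pos'],o['force']);tray()
C=cam("side");im=cv2.imread("pics/side_t.png");h=hsv(im);m=(h[...,1]<25)&(h[...,2]>205);m[:340]=0;m[:,:200]=0;m[:,380:]=0
for c,s,_ in blobs(m,40): print(c,s,plane(C,c,.04))
s=viewer.snapshot("scene")[:,:,::-1].copy();w=viewer.snapshot("wrist")[:,:,::-1].copy();cv2.imwrite("pics/scene15.png",s);cv2.imwrite("pics/w15.png",w)
C=cam("scene");h=hsv(s);m=(h[...,1]<25)&(h[...,2]>200);m[:340]=0;m[:,:330]=0;m[:,440:]=0
for c,a,_ in blobs(m,40): print("scene",c,a,plane(C,c,.04))
# hook blobs: grey prongs rough crop
S=cv2.resize(s[150:250,200:300],(500,500),interpolation=cv2.INTER_CUBIC);b=cv2.resize(im[165:225,270:390],(300,150),interpolation=cv2.INTER_CUBIC)
c=np.zeros((500,800,3),np.uint8);c[:,:500]=S;c[:150,500:]=b;t=cv2.resize(s[320:430,330:440],(300,300));c[200:,500:]=t
cv2.imwrite("pics/c11.png",c)
```

```text
[0.4201 0.3599 0.2373] [ 0.7191  0.0817 -3.1724]
[389 352] [0.3048 0.1672 0.016 ]
[342 478] [0.358  0.4637 0.016 ]
[170 478] [0.619  0.5135 0.016 ]
[170 390] [0.7069 0.3485 0.016 ]
[233 353] [0.6261 0.2297 0.016 ]
[240.7 363.9] [228 355  26  19 375] [0.5875 0.2813 0.04  ]
[221.  392.5] [207 382  29  22 479] [0.597  0.3574 0.04  ]
[272.9 393.7] [259 383  29  22 482] [0.5033 0.3427 0.04  ]
[206.  437.5] [200 402  16  76 852] [0.5837 0.4519 0.04  ]
scene [366.5 371.3] [355 362  24  19 333] [0.5887 0.2764 0.04  ]
scene [413.2 371.1] [402 362  23  19 334] [0.5038 0.3372 0.04  ]
scene [386.  396.9] [374 387  25  21 378] [0.5974 0.3523 0.04  ]
scene [431.7 438.8] [ 421  404   19   73 1001] [0.5877 0.4818 0.04  ]
```

All three caps stand in the tray at (0.588,0.279), (0.597,0.355) and (0.503,0.340). Next I locate the hook by two-view triangulation of the prong tips and cross-bar ends read earlier.

Run:
```python
from h import *
np.set_printoptions(precision=4,suppress=True)
S,D=cam("scene"),cam("side")
for a,b in [((254.7,160.2),(350.4,179.5)),((270.7,168.7),(347.8,187.3)),((223.2,176.2),(314,178.2)),((245.4,191.8),(312.7,187.3))]:
    X=tri((S,a),(D,b)); print(X,proj(S,X)-a,proj(D,X)-b)
# base plate (top z~0.01) corners from scene crop c2 & wrist1
sc=lambda p:(205+(p[0]-480)*142/320,130+p[1]*160/360)
print("base scene",[plane(S,sc(p),.01)[:2] for p in [(497,239),(588,176),(664,219),(572,284)]])
```

```text
[ 0.4646 -0.3755  0.1938] [-0.0391  0.2327] [ 0.1157 -0.1852]
[ 0.4599 -0.3015  0.2004] [-0.2595  1.6913] [ 0.8475 -1.3803]
[ 0.5744 -0.3586  0.1965] [ 0.0282 -0.2001] [-0.0941  0.1528]
[ 0.5603 -0.2657  0.1996] [ 0.2253 -1.6263] [-0.8014  1.2752]
base scene [array([ 0.6305, -0.3571]), array([ 0.4695, -0.3984]), array([ 0.4367, -0.2657]), array([ 0.5969, -0.2302])]
```

Run:
```python
from h import *
np.set_printoptions(precision=3,suppress=True)
for n in("scene","side"):
    im=cv2.imread(f"pics/{n}0.png");h=hsv(im)
    m=((h[...,0]>155)|(h[...,0]<3))&(h[...,1]>90)&(h[...,2]>80)
    for c,s,_ in blobs(m,150): print(n,"pink",c,s,plane(cam(n),c,.08))
S,D=cam("scene"),cam("side")
print("pink bar tri",tri((S,(323,157)),(D,(431,211))))
print("bottle top",tri((S,(235,143)),(D,(365,172))))
```

```text
scene pink [320.9 170.3] [306 150  37  45 426] [ 0.245 -0.358  0.08 ]
scene pink [489.6 294.7] [464 264  43  56 745] [0.222 0.3   0.08 ]
side pink [425.3 225.9] [410 201  34  48 482] [ 0.233 -0.325  0.08 ]
side pink [442.  390.4] [ 409  339   56   92 1716] [0.21  0.319 0.08 ]
pink bar tri [ 0.218 -0.385  0.103]
bottle top [ 0.438 -0.531  0.163]
```

Call:
move_arm(plan=[[[-0.1, 0.15, -0.08, 0, 0, 0, -1], [-0.25, 0.3, -0.16, 0, 0, 0, -1], [-0.4, 0.45, -0.24, 0, 0, 0, -1], [-0.55, 0.6, -0.32, 0, 0, 0, -1], [-0.7, 0.75, -0.4, 0, 0, 0, -1], [-0.85, 0.9, -0.45, 0, 0, 0, -1], [-1, 0.9, -0.45, 0, 0, 0, -1], [-1, 0.9, -0.45, 0, 0, 0, -1]]])

```text
t: 41.8
eef_pos: [0.5013, 0.2194, 0.2872]
eef_rot: [[0.189, 0.982, -0.002], [0.982, -0.189, -0.001], [-0.002, -0.002, -1.0]]
force: [-0.0, -0.2, -2.1]
opening: 0.187
grip_force: 110.1
```

Call:
move_arm(plan=[[[-0.2, 0, 0, 0, 0, 0, -1], [-0.4, 0, 0, 0, 0, 0, -1], [-0.6, 0, 0, 0, 0, 0, -1], [-0.8, 0, 0, 0, 0, 0, -1], [-1, 0, 0, 0, 0, 0, -1], [-1, 0, 0, 0, 0, 0, -1], [-1, 0, 0, 0, 0, 0, -1], [-1, 0, 0, 0, 0, 0, -1]]])

```text
t: 42.8
eef_pos: [0.4797, 0.1044, 0.2881]
eef_rot: [[0.185, 0.983, -0.0], [0.983, -0.185, 0.0], [0.0, -0.0, -1.0]]
force: [0.2, 1.2, -2.4]
opening: 0.19
grip_force: 110.1
```

Call:
move_arm(plan=[[[-0.2, 0, 0, 0, 0, 0, -1], [-0.4, 0, 0, 0, 0, 0, -1], [-0.6, 0, 0, 0, 0, 0, -1], [-0.8, 0, 0, 0, 0, 0, -1], [-1, 0, 0, 0, 0, 0, -1], [-1, 0, 0, 0, 0, 0, -1], [-1, 0, 0, 0, 0, 0, -1], [-1, 0, 0, 0, 0, 0, -1]]])

```text
t: 43.8
eef_pos: [0.4576, -0.0137, 0.2883]
eef_rot: [[0.185, 0.983, 0.0], [0.983, -0.185, 0.0], [0.0, 0.0, -1.0]]
force: [0.1, -0.2, -2.6]
opening: 0.191
grip_force: 110.1
```

Call:
move_arm(plan=[[[-0.2, 0, 0, 0, 0, 0, -1], [-0.4, 0, 0, 0, 0, 0, -1], [-0.6, 0, 0, 0, 0, 0, -1], [-0.8, 0, 0, 0, 0, 0, -1], [-0.95, 0, 0, 0, 0, 0, -1], [-0.95, 0, 0, 0, 0, 0, -1], [-0.95, 0, 0, 0, 0, 0, -1], [-0.95, 0, 0, 0, 0, 0, -1]]])

```text
t: 44.8
eef_pos: [0.4363, -0.1257, 0.2882]
eef_rot: [[0.186, 0.983, -0.0], [0.983, -0.186, 0.0], [0.0, -0.0, -1.0]]
force: [0.8, -0.4, -2.6]
opening: 0.189
grip_force: 110.1
```

Call:
move_arm(plan=[[[-0.2, 0, 0, 0, 0, 0, -1], [-0.4, 0, 0, 0, 0, 0, -1], [-0.6, 0, 0, 0, 0, 0, -1], [-0.8, 0, 0, 0, 0, 0, -1], [-0.95, 0, 0, 0, 0, 0, -1], [-0.95, 0, 0, 0, 0, 0, -1], [-0.95, 0, 0, 0, 0, 0, -1], [-0.95, 0, 0, 0, 0, 0, -1]]])

```text
t: 45.8
eef_pos: [0.415, -0.2377, 0.2883]
eef_rot: [[0.186, 0.983, 0.0], [0.983, -0.186, 0.0], [0.0, -0.0, -1.0]]
force: [0.0, -0.1, -2.6]
opening: 0.191
grip_force: 110.1
```

Call:
move_arm(plan=[[[-0.2, 0, 0, 0, 0, -0.03, -1], [-0.4, 0, 0, 0, 0, -0.06, -1], [-0.6, 0, 0, 0, 0, -0.09, -1], [-0.8, 0, 0, 0, 0, -0.12, -1], [-0.95, 0, 0, 0, 0, -0.133, -1], [-0.95, 0, 0, 0, 0, -0.133, -1], [-0.95, 0, 0, 0, 0, -0.133, -1], [-0.95, 0, 0, 0, 0, -0.133, -1]]])

```text
t: 46.8
eef_pos: [0.3938, -0.3497, 0.2883]
eef_rot: [[-0.229, 0.974, 0.0], [0.974, 0.229, 0.0], [0.0, 0.0, -1.0]]
force: [0.2, 0.3, -2.9]
opening: 0.186
grip_force: 110.1
```

Run:
```python
from h import *
np.set_printoptions(precision=4,suppress=True)
o=observe();print(o['eef_pos'],o['eef_rot'],o['joint_pos'])
w=viewer.snapshot("wrist")[:,:,::-1].copy();cv2.imwrite("pics/w16.png",w)
s=viewer.snapshot("scene")[:,:,::-1].copy();cv2.imwrite("pics/s16.png",s)
d=viewer.snapshot("side")[:,:,::-1].copy();cv2.imwrite("pics/d16.png",d)
c=np.zeros((600,800,3),np.uint8)
c[:480,:]=0; c[:400,:533]=cv2.resize(w,(533,400))
c[:400,533:]=cv2.resize(s[130:230,205:272],(267,400),interpolation=cv2.INTER_CUBIC)
c[400:,:400]=cv2.resize(d[160:210,280:380],(400,200),interpolation=cv2.INTER_CUBIC)
c[400:,420:687]=cv2.resize(w[150:350,373:640],(267,200))
cv2.imwrite("pics/c12.png",c)
```

```text
[ 0.3938 -0.3497  0.2883] [[-0.2286  0.9735  0.0002]
 [ 0.9735  0.2286  0.0005]
 [ 0.0004  0.0003 -1.    ]] [ 20.4349  11.3605  20.3045 106.4972  -4.4322  62.9115  55.6101]
```

View pics/c12.png

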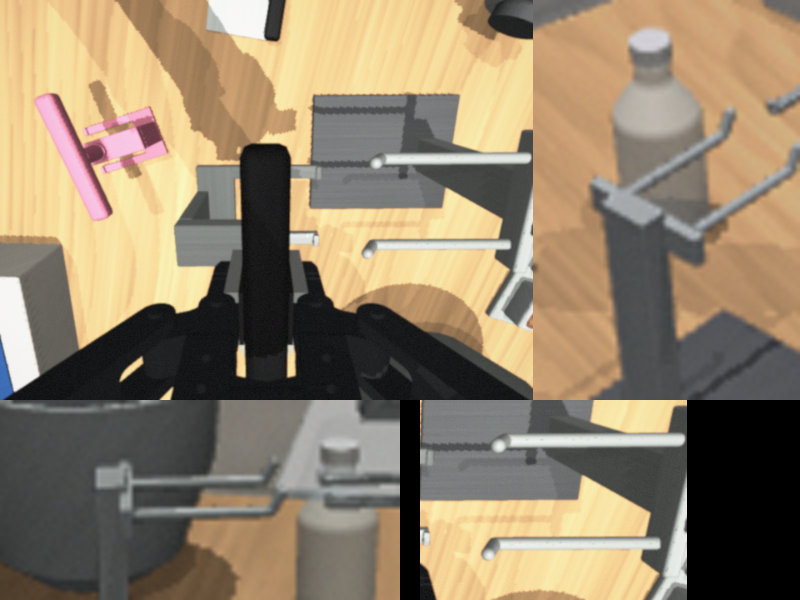

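The wrist picture shows the two prongs: upper from tip px (453,195) along row ~190 to the edge, lower from tip (443,300) along row ~294. They run level in the picture, so the yaw already fits, and the pink puller is well to the left.

Run:
```python
from h import *
np.set_printoptions(precision=4,suppress=True)
C=cam("wrist");o=observe();p=np.array(o['eef_pos']);R=np.array(o['eef_rot']);im=cv2.imread("pics/w16.png");g=im.max(2).astype(int)
h=hsv(im)
def row(x,lo,hi):   # centre row of light-grey prong in column
    m=(h[lo:hi,x,1]<25)&(h[lo:hi,x,2]>150);i=np.flatnonzero(m);return (lo+i.mean(),len(i)) if len(i) else None
U,L=[],[]
for x in range(480,636,10):
    a=row(x,175,205);b=row(x,280,310) if x<600 else None
    if a and a[1]<16:U.append(plane(C,(x,a[0]),.199)); 
    if b and b[1]<16:L.append(plane(C,(x,b[0]),.199))
rel=lambda A:np.array([R.T@(X-p) for X in A])
for n,A in(("U",rel(U)),("L",rel(L))):
    print(n,len(A),np.polyfit(A[:,1],A[:,0],1),A[:,0].mean(),A[[0,-1],:2])
for q in((453,195),(443,300)):
    print("tip",rel([plane(C,q,.212)]))
for sx in(1,-1): print("fork tips exp",proj(C,p+R@np.array([sx*.0245+.002,.036,.0843])))
```

```text
U 16 [0.0072 0.034 ] 0.034951257957321416 [[0.0347 0.0896]
 [0.0351 0.1731]]
L 12 [-0.0011 -0.0281] -0.02826508947683601 [[-0.0282  0.097 ]
 [-0.0283  0.1633]]
tip [[0.0348 0.0706 0.0764]]
tip [[-0.0262  0.0708  0.0764]]
fork tips exp [384.4359 207.0026]
fork tips exp [380.5376 288.4067]
```

Call:
move_arm(plan=[[[0.01, 0, 0.1, 0, 0, 0, -1], [0.01, 0, 0.2, 0, 0, 0, -1], [0.01, 0, 0.32, 0, 0, 0, -1], [0.01, 0, 0.44, 0, 0, 0, -1], [0.01, 0, 0.56, 0, 0, 0, -1], [0.01, 0, 0.65, 0, 0, 0, -1], [0.01, 0, 0.65, 0, 0, 0, -1], [0.01, 0, 0.65, 0, 0, 0, -1]]])

```text
t: 47.95
eef_pos: [0.3933, -0.35, 0.2107]
eef_rot: [[-0.227, 0.974, 0.001], [0.974, 0.227, -0.001], [-0.001, 0.001, -1.0]]
force: [0.6, -0.4, -1.9]
opening: 0.191
grip_force: 110.0
```

Run:
```python
from h import *
np.set_printoptions(precision=4,suppress=True)
C=cam("wrist");o=observe();p=np.array(o['eef_pos']);R=np.array(o['eef_rot']);print(p,o['force'])
im=viewer.snapshot("wrist")[:,:,::-1].copy();cv2.imwrite("pics/w17.png",im);h=hsv(im)
# prongs now: scan columns for bright runs near the predicted rows
for sx in(.033,-.030):
    for y in(.10,.12,.14):
        q=proj(C,np.array([.3938,-.3497,0])+np.array([R[0,0]*sx+R[0,1]*y,R[1,0]*sx+R[1,1]*y,.199]));x,r=int(q[0]),int(q[1])
        if x>=640: print("out",q);continue
        lo=r-25;m=(h[lo:r+25,x,1]<25)&(h[lo:r+25,x,2]>150);i=np.flatnonzero(m);X=plane(C,(x,lo+i.mean()),.199) if len(i) else None
        print(q,len(i),None if X is None else R.T@(X-p))
```

```text
[ 0.3933 -0.35    0.2107] [ 0.5587 -0.3777 -1.8612]
[582.5841 233.8034] 18 [0.0353 0.0999 0.0117]
[634.9445 233.741 ] 17 [0.0354 0.1197 0.0117]
out [687.3026 233.6786]
[554.3633 374.5557] 13 [-0.0276  0.1     0.0117]
[601.0862 374.4974] 14 [-0.0273  0.12    0.0118]
out [647.8074 374.439 ]
```

Call:
move_arm(plan=[[[0.015, 0.1, 0, 0, 0, 0, -1], [0.015, 0.22, 0, 0, 0, 0, -1], [0.015, 0.34, 0, 0, 0, 0, -1], [0.015, 0.46, 0, 0, 0, 0, -1], [0.015, 0.58, 0, 0, 0, 0, -1], [0.015, 0.7, 0, 0, 0, 0, -1], [0.015, 0.8, 0, 0, 0, 0, -1], [0.015, 0.87, 0, 0, 0, 0, -1]]])

```text
t: 49.0
eef_pos: [0.495, -0.3239, 0.2102]
eef_rot: [[-0.228, 0.974, -0.0], [0.974, 0.228, 0.0], [0.0, -0.0, -1.0]]
force: [-1.2, -0.4, -2.9]
opening: 0.187
grip_force: 110.1
```

Call:
move_arm(plan=[[[0, 0, 0.04, 0, 0, 0, -1], [0, 0, 0.08, 0, 0, 0, -1], [0, 0, 0.11, 0, 0, 0, -1], [0, 0, 0.13, 0, 0, 0, -1], [0, 0, 0.15, 0, 0, 0, -1], [0, 0, 0.165, 0, 0, 0, -1], [0, 0, 0.165, 0, 0, 0, -1], [0, 0, 0.165, 0, 0, 0, -1]]])

```text
t: 50.0
eef_pos: [0.4943, -0.3242, 0.1906]
eef_rot: [[-0.227, 0.974, 0.0], [0.974, 0.227, -0.0], [-0.0, 0.0, -1.0]]
force: [-0.3, 0.0, -2.3]
opening: 0.187
grip_force: 110.1
```

Run:
```python
from h import *
o=observe();print(o['eef_pos'],o['force'],o['ft_torque'])
```

```text
[ 0.4943132  -0.32423441  0.19059591] [-0.26152442  0.02730073 -2.2612908 ] [-0.00384996 -0.01509961  0.01804938]
```

Another 1–2 mm until the weight comes off.

Call:
move_arm(plan=[[[0, 0, 0.005, 0, 0, 0, -1], [0, 0, 0.01, 0, 0, 0, -1], [0, 0, 0.015, 0, 0, 0, -1], [0, 0, 0.02, 0, 0, 0, -1], [0, 0, 0.02, 0, 0, 0, -1], [0, 0, 0.02, 0, 0, 0, -1], [0, 0, 0.02, 0, 0, 0, -1], [0, 0, 0.02, 0, 0, 0, -1]]])

```text
t: 51.0
eef_pos: [0.4943, -0.3242, 0.1887]
eef_rot: [[-0.227, 0.974, 0.0], [0.974, 0.227, -0.0], [-0.0, 0.0, -1.0]]
force: [-3.5, 1.6, 5.3]
opening: 0.187
grip_force: 111.0
```

The bar is resting on the prongs, with +5.3 N on the tool. I open and retreat straight up.

Call:
move_arm(plan=[[[0, 0, 0, 0, 0, 0, -0.5], [0, 0, 0, 0, 0, 0, -0.4], [0, 0, 0, 0, 0, 0, -0.3], [0, 0, 0, 0, 0, 0, -0.1], [0, 0, 0, 0, 0, 0, 0], [0, 0, 0, 0, 0, 0, 0], [0, 0, 0, 0, 0, 0, 0], [0, 0, 0, 0, 0, 0, 0]]])

```text
t: 52.0
eef_pos: [0.4943, -0.3242, 0.1881]
eef_rot: [[-0.227, 0.974, 0.0], [0.974, 0.227, -0.0], [-0.0, 0.0, -1.0]]
force: [-0.4, -0.1, 0.6]
opening: 0.502
grip_force: 0.0
```

Call:
move_arm(plan=[[[0, 0, -0.05, 0, 0, 0, 0], [0, 0, -0.12, 0, 0, 0, 0], [0, 0, -0.22, 0, 0, 0, 0], [0, 0, -0.35, 0, 0, 0, 0], [0, 0, -0.5, 0, 0, 0, 0], [0, 0, -0.65, 0, 0, 0, 0], [0, 0, -0.8, 0, 0, 0, 0], [0, 0, -0.95, 0, 0, 0, 0]]])

```text
t: 53.0
eef_pos: [0.4943, -0.3242, 0.3035]
eef_rot: [[-0.227, 0.974, 0.0], [0.974, 0.227, -0.0], [-0.0, 0.0, -1.0]]
force: [0.1, -0.4, -0.4]
opening: 0.499
grip_force: 0.0
```

Run:
```python
from tray import *
o=observe();p=np.array(o['eef_pos']);R=np.array(o['eef_rot']);print(p,o['force'],o['opening'])
C=cam("wrist");w=viewer.snapshot("wrist")[:,:,::-1].copy();cv2.imwrite("pics/w18.png",w)
m=(w.max(2)<55);m[400:]=0
for c,s,k in blobs(m,1500):
    q=cv2.minAreaRect(np.argwhere(k)[:,::-1].astype(np.float32));P=[plane(C,v,.216) for v in cv2.boxPoints(q)];print(c,s,q,np.mean(P,0),[np.linalg.norm(P[i]-P[i-1]) for i in(1,2)])
for B in ([.4943,-.3242,.216],): print("exp bar",proj(C,B),[proj(C,np.array(B)+R[:,0]*s) for s in(.062,-.058)])
tray();im=cv2.imread("pics/side_t.png");D=cam("side");h=hsv(im);m=(h[...,1]<25)&(h[...,2]>205);m[:340]=0;m[:,:200]=0;m[:,380:]=0
for c,s,_ in blobs(m,40): print(c,plane(D,c,.04))
m=(im.max(2)<55);m[:150]=0;m[250:]=0;m[:,:290]=0;m[:,:][:,400:]=0
for c,s,k in blobs(m,40): print("side dark",c,s)
print("exp bar side",proj(D,[.4943,-.3242,.208]),[proj(D,np.array([.4943,-.3242,.208])+R[:,0]*s) for s in(.062,-.058)])
```

```text
[ 0.4943 -0.3242  0.3035] [ 0.1077 -0.3981 -0.424 ] 0.4990671699821912
[318.7 233.5] [ 302  140   34  195 5576] ((318.4999694824219, 236.99996948242188), (32.99999237060547, 193.99996948242188), 0.0) [ 0.493  -0.3206  0.216 ] [np.float64(0.11704116974470237), np.float64(0.017581874632374636)]
[199.4 372.1] [  89  304  173   96 6211] ((191.38873291015625, 383.5318603515625), (83.11442565917969, 194.72882080078125), 61.50436782836914) [ 0.4331 -0.434   0.216 ] [np.float64(0.1322237551137747), np.float64(0.05636373441713354)]
[438.7 372.5] [ 376  304  174   96 6253] ((447.02044677734375, 383.91546630859375), (194.67202758789062, 84.28054809570312), 27.645973205566406) [ 0.5977 -0.3961  0.216 ] [np.float64(0.05740286617684049), np.float64(0.13186000848881083)]
exp bar [319.2347 250.4581] [array([319.1391, 140.6295]), array([319.3115, 338.6996])]
[170 390] [0.7069 0.3485 0.016 ]
[234 349] [0.6286 0.2176 0.016 ]
[371 384] [0.3331 0.2632 0.016 ]
[340 478] [0.361  0.4643 0.016 ]
[170 478] [0.619  0.5135 0.016 ]
side dark [337.3 180.1] [329 172  14  18 119]
side dark [335.2 243.2] [307 234  48  16 382]
exp bar side [338.1182 180.0868] [array([339.5874, 187.7038]), array([336.8516, 173.5199])]
```

The bar hangs level where expected. The tray edges have shifted slightly and the side mask found no discs, so I check the caps.

Run:
```python
from tray import *
o=observe();print(o['t'])
for n in("scene","side"):
    im=viewer.snapshot(n)[:,:,::-1].copy();cv2.imwrite(f"pics/{n}19.png",im);C=cam(n);h=hsv(im)
    for th in(190,205,225):
        m=(h[...,1]<25)&(h[...,2]>th);m[:335]=0;m[:,:190]=0;m[:,445:]=0
        for c,s,_ in blobs(m,60): print(n,th,c,s,plane(C,c,.04))
    h=hsv(im);r=np.zeros(im.shape[:2],bool);x0,y0,x1,y1={"scene":(330,318,520,450),"side":(170,335,390,479)}[n];r[y0:y1,x0:x1]=1
    b=max(blobs((h[...,1]<60)&(im.max(2)>60)&r,500),key=lambda b:b[1][4]);cn=max(cv2.findContours(b[2].astype(np.uint8),0,2)[0],key=len)
    for p in cv2.approxPolyDP(cv2.convexHull(cn),6,True)[:,0]: print(n,p,plane(C,p,.016))
```

```text
53.1
scene 190 [262.3 369.4] [236 354  54  32 574] [0.7742 0.1356 0.04  ]
scene 190 [410.3 368.5] [399 359  24  20 357] [0.5042 0.3282 0.04  ]
scene 190 [363.9 368.7] [353 360  23  19 344] [0.5889 0.2675 0.04  ]
scene 190 [383.  394.2] [371 384  25  21 395] [0.5982 0.3433 0.04  ]
scene 190 [434.5 439.2] [ 421  401   24   79 1411] [0.5837 0.4858 0.04  ]
scene 190 [289.2 445.4] [ 247  406   86   74 3224] [0.8301 0.3238 0.04  ]
scene 205 [363.9 368.5] [353 360  23  18 313] [0.5886 0.2671 0.04  ]
scene 205 [410.4 368.4] [399 360  23  18 314] [0.5039 0.3281 0.04  ]
scene 205 [383.  394.1] [372 385  23  20 351] [0.598  0.3432 0.04  ]
scene 205 [434.4 437.3] [ 421  401   24   78 1281] [0.5809 0.4826 0.04  ]
scene 205 [297.7 428. ] [285 416  26  25  82] [0.7939 0.3018 0.04  ]
scene 205 [272.9 433. ] [261 421  26  27  61] [0.8415 0.2814 0.04  ]
scene [336 368] [0.6271 0.2158 0.016 ]
scene [440 322] [0.3355 0.2571 0.016 ]
scene [493 381] [0.3624 0.4515 0.016 ]
scene [519 423] [0.3991 0.5561 0.016 ]
scene [519 449] [0.4465 0.5956 0.016 ]
scene [381 441] [0.6638 0.4156 0.016 ]
side 190 [242.3 359.5] [230 351  26  18 347] [0.5887 0.2691 0.04  ]
side 190 [223.1 387.6] [209 378  29  20 433] [0.5978 0.3456 0.04  ]
side 190 [274.4 388.5] [261 378  28  22 447] [0.5042 0.3303 0.04  ]
side 190 [200.2 437.8] [ 190  396   26   84 1627] [0.5927 0.4542 0.04  ]
side [170 390] [0.7069 0.3485 0.016 ]
side [234 349] [0.6286 0.2176 0.016 ]
side [371 384] [0.3331 0.2632 0.016 ]
side [340 478] [0.361  0.4643 0.016 ]
side [170 478] [0.619  0.5135 0.016 ]
```

The tray was shifted about 11 mm and carried all three upright caps with it, so they are still inside. I let things settle for a second, then hand in.

Call:
move_arm(plan=[[[0, 0, -0.1, 0, 0, 0, 0], [0, 0, -0.2, 0, 0, 0, 0], [0, 0, -0.2, 0, 0, 0, 0], [0, 0, -0.2, 0, 0, 0, 0], [0, 0, -0.2, 0, 0, 0, 0], [0, 0, -0.2, 0, 0, 0, 0], [0, 0, -0.2, 0, 0, 0, 0], [0, 0, -0.2, 0, 0, 0, 0]]])

```text
t: 54.2
eef_pos: [0.4942, -0.3242, 0.326]
eef_rot: [[-0.227, 0.974, -0.0], [0.974, 0.227, 0.0], [0.0, -0.0, -1.0]]
force: [-0.3, 0.5, -0.2]
opening: 0.497
grip_force: 0.0
```

```bash
python3 -c "
from plant import ticket
print(ticket.finish_job())"
```

```text
the job is handed in; nothing more can be done
None
```

The job is handed in at about 54 s: all three caps stand upright in the tray and the puller hangs level on the two prongs with the arm clear, but no verdict came back when I handed it in.

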